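# Tap the seized filter slide out to its stops

### The arm

A 6-joint arm with a two-finger parallel gripper is mounted at the origin on a cart in front of the work surface, level with it; the furniture and walls round the work are solid. World frame = base frame: x ahead of the robot, y to its left, z up, the work surface at z = 0. Lengths are in m, angles in rad, forces in N, time in s.
With the tool pointing down it reaches from about 0.375 to 0.9 m from the base axis. Payload 3.1 kg.
Tool frame: the origin (TCP) lies midway between the tips of the shut fingers; the grasp point (between the pads) lies 19 mm behind it (manip.grasp_offset is the distance from the TCP to the grasp point, in m); z points along the fingers, y is the line along which they close (so a half turn about z gives the same grasp; the last joint's range is limited). The gripper opens to 85 mm and grips with 20 to 120 N. Pads are 22 mm wide; open, the fingers measure 114 mm over their backs; the gripper's body (76 mm by 85 mm) begins 54 mm behind the grasp point. The pads swing forward as they close: fully open they stand 13 mm farther back than shut.
Start: joints at [-1.359, 0.527, 1.433, -0, 1.181, -0.178], TCP at [0.238, -0.578, 0.231] pointing down, gripper open.
Joint ranges: [-3.08, 3.08], [-0.75, 2.2], [0.22, 2.44], [-1.43, 4.57], [0, 2.65], [-2.85, 2.85]. Speed limits (rad/s): [2.79, 2.79, 3.14, 3.14, 3.14, 3.14].

### API

Orientations are given as a unit quaternion [x, y, z, w].
In Python, from station import sensors, cams, order, manip gives the robot as it stands.
- The arm moves only by the tool move_arm, never from a script. Its argument "targets" is a list of rows, each an object of numbers: "dx", "dy", "dz": the shift along the world's x, y, z normalised to -1 to 1, where 1 is 25 mm; "rx", "ry", "rz": the turn, a rotation vector about the world's x, y, z normalised to -1 to 1, where 1 is 30 degrees. A call has exactly 10 rows; each row shifts and turns the commanded pose from where the row before left it; what a row does not reach is not made up. A row lasts 1/8 s, in which the tool goes at most 62.5 mm and 10.7 degrees, less where a joint would pass 70% of its speed; a pose out of reach is approached as far as the arm can. A call with a number of a shift or a turn outside -1 to 1 is refused whole. A call with a gripper value outside its range is refused whole. "claw" is the opening in per cent of the stroke, from 0 (shut) to 100 (fully open), set as the call begins (left out, the last holds). The fingers move at their own pace and stop on an object; "newtons" is the grip in N (left out, the last holds). Time passes only in rows, so rows that do not move let the fingers close, or fill a call up. It gives the time, the measured TCP pose, the force, the opening and the grip force at its end, in the units of the state.
- sensors.sense(): the state, without advancing time (a new reading comes with each control period).
- cams.snapshot(name): name is "scene" or "top" or "wrist"; returns the picture (400x640x3 uint8, red, green, blue); there is no depth.
- cams.camera_model(name): a dict with "fx", "fy", "cx", "cy" (pixels), "extrinsics" (4x4, takes a point from world to camera coordinates). Camera axes: x right, y down, z forward; pixel columns grow to the right and rows downward; lengths in m; the calibration is good to about 2 mm. The wrist camera is an equidistant fisheye: a pixel r from the principal point sees the ray r / f radians off the axis. A picture is of the moment at which its call begins: read the wrist's pose just before it. camera_model takes no time and is no camera call; for the wrist camera it gives the pose at the moment of the call.
- order.sign_off(): hands the job in; it is judged then, once.
The state is a dict: "t": time; "q": joint angles; "qd": joint speeds; "tau": joint torques, N m; "tcp_pos": TCP position; "tool_rot": TCP orientation; "force": force on the tool from outside, world axes, zero at the start; "ft_torque": the same for the moment, N m; "finger_gap": opening from 0.0 (shut) to 1.0 (fully open); "gripper_force": force on a finger pad.
Only numpy, scipy, OpenCV 4.12 (cv2) and the standard library are available. Lean on these libraries where they do the work, as an engineer would, in place of code of your own. Each camera call takes 0.05 s, during which the arm holds its last target. There are 200 camera calls.

### The job

The filter slide has seized in the guide of the filter changer. Pick up the mallet and, with light taps of its head on the housing side of the two ears, left and right in turn, walk the slide out towards the robot until both ears rest against the two stop pins; keep it nearly square, never one ear more than 5 mm ahead of the other, and touch it with nothing but the mallet. Then stand the mallet upright on the bench again, off the changer, without disturbing the bottle and vials.

Things in the scene. Friction and masses are not known exactly. Their poses are not given: they have to be found in the camera images.
- changer: Filter changer, fixed on the bench: bed plate 206 (x) x 150 (y) x 8 mm thick; on it a grey guide housing 50 x 62 mm, reaching 46 mm above the bench, from x = 12 to 62 mm. Origin: centre of the plate's underside; z up; -x, roughly towards the robot, is the way the slide comes out. The slide's stem runs through the guide along x with 3 mm side play on each side.
- slide: Steel T-shaped filter slide, 0.25 kg, flat on the bed plate. Crossbar 12 (x) x 140 (y) x 30 mm high; stem 24 mm wide, 20 high, from the crossbar 134 mm to +x through the guide. Origin: centre of the crossbar's underside, in the changer's frame at x = -61 to -58 mm at the start (rear face 64 to 67 mm from the housing). A sprung shoe clamps it: it stays where left.
- ear_left (a point): Mid-thickness and mid-height of the crossbar's left ear, 52 mm to +y of the stem's axis. Pushed 45 mm off that axis (5 to 10 N), the ear comes forward, the other hardly: the slide cocks. Over 20 N is a hard blow. Before each ear is a steel pin, 8 mm thick, 30 high, on an adjustable stop bar: its place is not measured (crossbar meets it at x = -70 to -83 mm), it is felt.
- ear_right (a point): The same point in the right ear, 52 mm to -y of the stem's axis; it behaves alike, and its pin stands level with the left one. An ear at its pin no longer gives to 12 N.
- mallet: Small soft mallet standing upright on its head: round white nylon head 36 mm in diameter, 32 high; in line above it a square wooden handle 24 x 24 mm, from 32 to 95 mm above the underside. 0.22 kg. Origin: centre of the underside; z up; x, y square to the handle's sides. Grip the handle from above, strike with the round side of the head. Stands left or right of the changer.
- reagent_3: Bystander: white reagent bottle, 50 mm in diameter, 100 mm high, standing on the other side of the changer than the mallet. Origin: centre of its base.
- vial_0: Bystander: small sample vial, black cap, 27 mm in diameter, 58 mm high, standing left of the changer. Origin: centre of its base.
- vial_2: Bystander: another such vial, nearer the robot, left of the changer. Origin: centre of its base.

How it is judged:
On the way, in this order (a step that is already met when the one before it is completed fails the run):
1. the mallet is taken up (height (world z) of mallet above 0.04 m), for 0.1 s.
2. the slide has been walked out and both ears rest against the stop pins (x of each of stops_c2, stops_c1 in the frame of slide above -0.012 m), for 0.1 s.
At the end, for the whole second after the job is handed in: Both ears of the slide are within 2 mm of touching their stop pins with the slide still lying in the guide on the bed plate, and the mallet stands upright (within 0.1 rad) and still on the bench, not on the plate (all of step 2 and z of slide in the frame of changer below 0.012 m and angle between mallet's own z axis and vertical below 0.1 rad and height (world z) of mallet between -0.004 and 0.004 m and linear speed of each of mallet, slide below 0.02 m/s).
It fails at once if the slide is struck or pressed hard: over 20 N between mallet and slide (contact force between mallet and slide above 20 N).
It fails at once if the slide is cocked: one ear more than 5.4 mm ahead of the other (0.052 rad out of square) (angle between the x axis of slide and the x axis of changer, either way round above 0.052 rad).
It fails at once if the slide is touched with the hand or arm instead of the mallet (contact force between any of the fingers, the arm and slide above 1 N).
It fails at once if the bottle or a vial is shifted by more than 2 cm or tipped (distance of any of reagent_3, vial_0, vial_2 from where it was at the start of the episode above 0.02 m or angle between any of reagent_3, vial_0, vial_2's own z axis and vertical above 0.3 rad).
It also fails if it takes over 70 s, if anything falls off the work surface, if the arm or the gripper's body presses on something with over 40 N, if the wrist force passes 120 N, or if a joint passes its speed limit or range.

## Working session

There is one attempt and no reset: what is moved stays moved. The work goes in short steps, Python scripts to look and compute and a tool call to move; the robot and the scene stay as the last step left them, time stands still between calls to the robot, and variables do not carry over. Pictures are saved under pics/ and viewed, at most 10 in all, crops included, and the job is handed in when it is done.

Besides the shell and the picture viewer there is one more tool, called after "Emit:" as name(argument=value, ...) on one line, values as JSON. move_arm: Moves the arm, as the interface text tells. Scaled input: -1 to 1 covers 25 mm each way for a shift and 30 degrees each way for a turn. Its arguments: {"type":"object","properties":{"targets":{"type":"array"},"claw":{"type":"number"},"newtons":{"type":"number"}},"required":["targets"]}

```bash
mkdir -p pics; ls; python3 - <<'E'
from station import sensors,cams,order,manip
import cv2,numpy as np
for n in("scene","top"):
    im=cams.snapshot(n); cv2.imwrite(f"pics/{n}0.png",im[...,::-1]); m=cams.camera_model(n); print(n,m['fx'],m['cx'],m['cy'],np.round(m['extrinsics'],3).tolist())
s=sensors.sense();print(s['t'],s['tcp_pos'],s['tool_rot'],s['force'],s['finger_gap'],manip.grasp_offset)
E
```

```text
pics
scene 410.1518696255996 318.68401219471457 198.60037899367373 [[-0.886, -0.463, 0.015, 0.385], [-0.286, 0.52, -0.805, 0.265], [0.365, -0.718, -0.593, 0.752], [0.0, 0.0, 0.0, 1.0]]
top 480.95304906987656 319.78053185356094 191.86153959644338 [[0.028, -0.999, 0.024, -0.163], [-0.988, -0.031, -0.149, 0.502], [0.149, -0.019, -0.989, 1.32], [0.0, 0.0, 0.0, 1.0]]
0.1 [ 0.23740111 -0.57744599  0.23044063] [ 9.81067651e-01  1.93662776e-01 -1.68109937e-06 -9.96813090e-04] [-0.07608046 -0.2248882  -0.24097553] 0.9998858381499327 0.0187
```

View pics/top0.png

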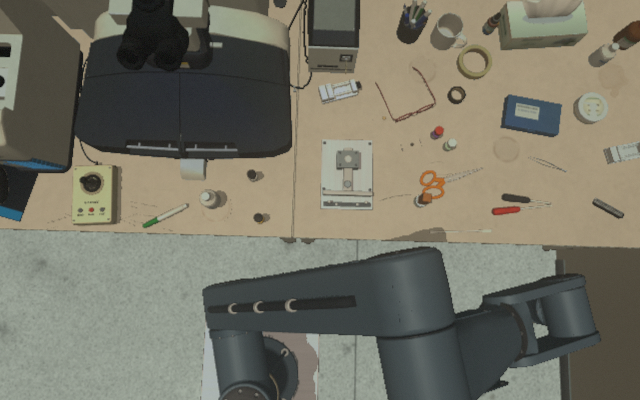

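View pics/scene0.png

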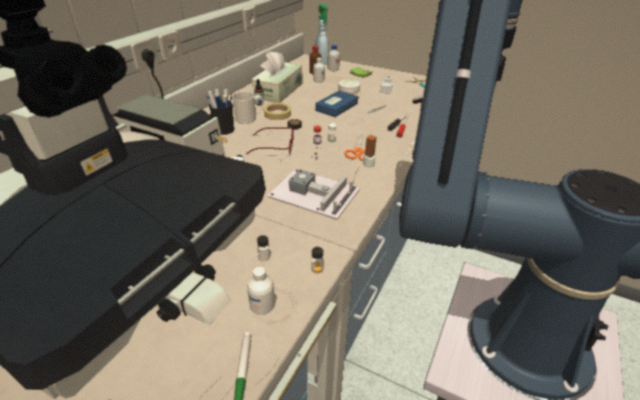

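The top view shows the changer around (347,174), the mallet to its right at about (424,200), the bottle at (209,198) and the vials at (252,175) and (259,217). The scene view shows the mallet at (370,150). Next I'll cast rays and crop.

```bash
cat > h.py <<'E'
from station import sensors,cams,order,manip
import cv2,numpy as np
from scipy.spatial.transform import Rotation as R
def ray(n,u,v,m=None):
    m=m or cams.camera_model(n);E=np.array(m['extrinsics'])
    a,b=(u-m['cx'])/m['fx'],(v-m['cy'])/m['fy']
    if n=='wrist':
        r=np.hypot(a,b);d=np.array([a/r*np.sin(r),b/r*np.sin(r),np.cos(r)]) if r>1e-9 else np.array([0,0,1.])
    else: d=np.array([a,b,1.])
    return -E[:3,:3].T@E[:3,3],E[:3,:3].T@d
def onz(n,u,v,z,m=None):
    c,d=ray(n,u,v,m);return c+d*(z-c[2])/d[2]
def px(n,p,m=None):
    m=m or cams.camera_model(n);E=np.array(m['extrinsics']);q=E[:3,:3]@p+E[:3,3]
    if n=='wrist':
        r=np.hypot(q[0],q[1]);t=np.arctan2(r,q[2]);return m['cx']+m['fx']*t*q[0]/r,m['cy']+m['fy']*t*q[1]/r
    return m['cx']+m['fx']*q[0]/q[2],m['cy']+m['fy']*q[1]/q[2]
E
python3 - <<'E'
from h import *
im=cv2.imread('pics/top0.png')[125:225,310:450]
cv2.imwrite('pics/topc.png',cv2.resize(im,None,fx=5.7,fy=5.7,interpolation=cv2.INTER_CUBIC))
for u,v,z in((427,196,.095),(424,203,.03),(347,174,0.008),(252,175,.058),(259,217,.058),(209,198,.1)):print(u,v,onz('top',u,v,z).round(3))
print(onz('scene',371,141,.095),onz('scene',370,163,0))
E
```

```text
427 196 [ 0.496 -0.439  0.095]
424 203 [ 0.485 -0.447  0.03 ]
347 174 [ 0.566 -0.227  0.008]
252 175 [0.545 0.043 0.058]
259 217 [0.428 0.018 0.058]
209 198 [0.471 0.149 0.1  ]
[ 0.4827879  -0.41172234  0.095     ] [ 0.49123355 -0.4479846   0.        ]
```

View pics/topc.png

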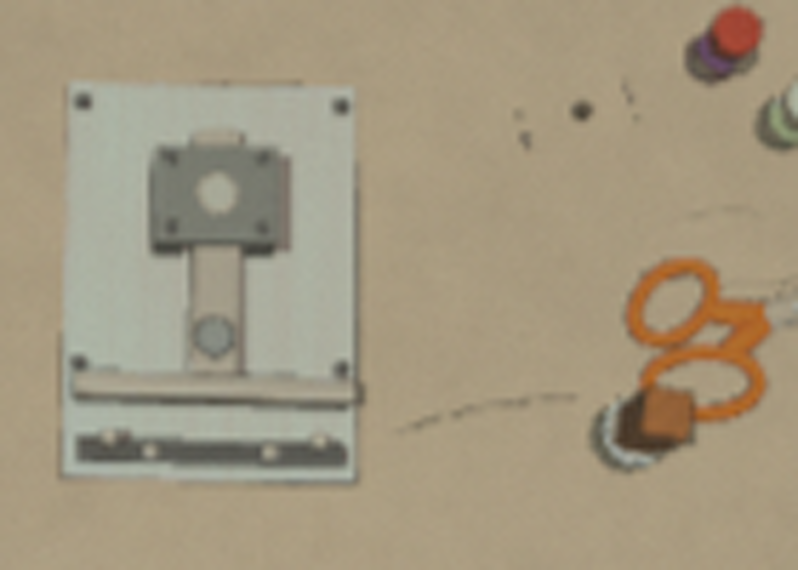

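The crop shows the plate with corners at (68,83), (353,87), (60,478) and (357,483), the crossbar near v=390, the pins near v=440, and the mallet handle's top at (667,417). I'll move above the mallet for a close look.

Emit:
move_arm(targets=[{"dx":1,"dy":0.54,"rz":0.2},{"dx":1,"dy":0.54,"rz":0.2},{"dx":1,"dy":0.54,"rz":0.2},{"dx":1,"dy":0.54,"rz":0.2},{"dx":1,"dy":0.54,"rz":0.2},{"dx":1,"dy":0.54,"rz":0.2},{"dx":1,"dy":0.54,"rz":0.2},{"dx":1,"dy":0.54,"rz":0.2},{"dx":1,"dy":0.54,"rz":0.2},{"dx":1,"dy":0.54,"rz":0.2}], claw=100, newtons=60)

```text
schema error: expected keys dx, dy, dz, rx, ry, rz
```

```bash
python3 - <<'E'
from h import *
m=cams.camera_model('wrist');im=cams.snapshot('wrist');cv2.imwrite('pics/w1.png',im[...,::-1])
s=sensors.sense();print(s['t'],s['tcp_pos'],R.from_quat(s['tool_rot']).as_matrix().round(3),s['force'])
print({k:np.round(v,3) for k,v in m.items()})
E
```

```text
0.15 [ 0.23741632 -0.57755833  0.23054649] [[ 0.925  0.38  -0.   ]
 [ 0.38  -0.925  0.002]
 [ 0.    -0.002 -1.   ]] [-0.31240613 -0.08270241 -0.35466635]
{'fx': np.float64(309.707), 'fy': np.float64(309.707), 'cx': np.float64(317.64), 'cy': np.float64(203.769), 'extrinsics': array([[ 0.38 , -0.925, -0.003, -0.624],
       [-0.88 , -0.363,  0.307, -0.04 ],
       [-0.285, -0.114, -0.952,  0.381],
       [ 0.   ,  0.   ,  0.   ,  1.   ]])}
```

View pics/w1.png

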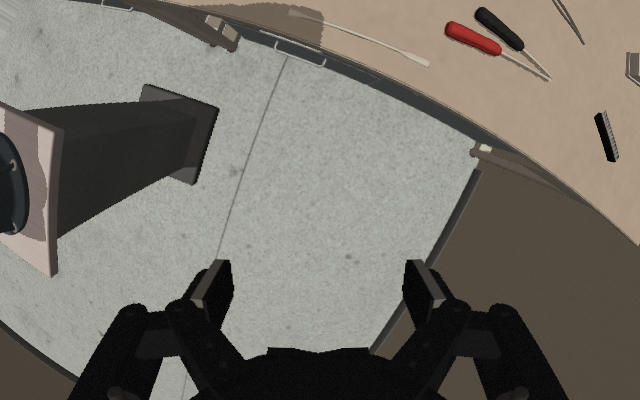

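The view shows only floor and bench edge, because the move was refused (all six keys are required). I'll repeat it in full.

Emit:
move_arm(targets=[{"dx":1,"dy":0.54,"dz":0,"rx":0,"ry":0,"rz":0.2},{"dx":1,"dy":0.54,"dz":0,"rx":0,"ry":0,"rz":0.2},{"dx":1,"dy":0.54,"dz":0,"rx":0,"ry":0,"rz":0.2},{"dx":1,"dy":0.54,"dz":0,"rx":0,"ry":0,"rz":0.2},{"dx":1,"dy":0.54,"dz":0,"rx":0,"ry":0,"rz":0.2},{"dx":1,"dy":0.54,"dz":0,"rx":0,"ry":0,"rz":0.2},{"dx":1,"dy":0.54,"dz":0,"rx":0,"ry":0,"rz":0.2},{"dx":1,"dy":0.54,"dz":0,"rx":0,"ry":0,"rz":0.2},{"dx":1,"dy":0.54,"dz":0,"rx":0,"ry":0,"rz":0.2},{"dx":1,"dy":0.54,"dz":0,"rx":0,"ry":0,"rz":0.2}], claw=100, newtons=60)

```text
t: 1.4
tcp_pos: [0.4881, -0.4424, 0.2308]
tool_rot: [0.752, 0.66, 0.0, -0.0]
force: [-0.9, 0.7, 0.2]
finger_gap: 1.003
gripper_force: 0.0
```

```bash
python3 - <<'E'
from h import *
import pickle
m=cams.camera_model('wrist');im=cams.snapshot('wrist');cv2.imwrite('pics/w2.png',im[...,::-1]);pickle.dump(m,open('w2.pkl','wb'))
s=sensors.sense();print(s['t'],s['tcp_pos'],R.from_quat(s['tool_rot']).as_matrix().round(3),s['force'],s['q'])
E
```

```text
1.45 [ 0.4913584  -0.44026834  0.23088354] [[ 0.125  0.992  0.002]
 [ 0.992 -0.125  0.002]
 [ 0.002  0.002 -1.   ]] [ 2.40695795  1.32604771 -0.13851189] [-0.90105588  0.57570224  1.34006347  0.00324364  1.22572794 -0.77659607]
```

View pics/w2.png

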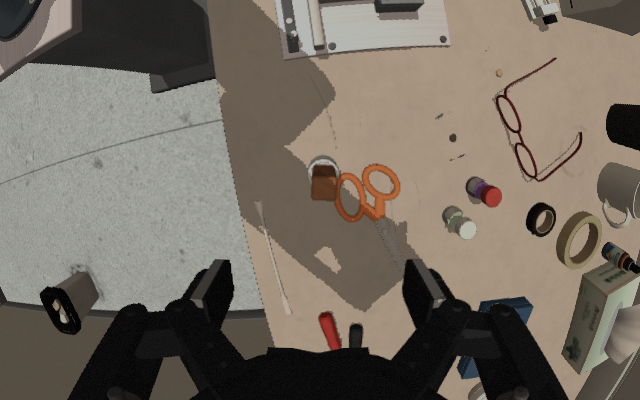

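The wrist view shows the mallet at (324,180) with its white head behind the handle, the changer at the top of the frame, with its right rear corner at about (449,44) and right front at (287,57). I'll measure the handle and both edges.

```bash
python3 - <<'E'
from h import *
import pickle
m=pickle.load(open('w2.pkl','rb'));im=cv2.imread('pics/w2.png')
c=im[145:215,295:350];cv2.imwrite('pics/c.png',cv2.resize(c,None,fx=8,fy=8,interpolation=cv2.INTER_CUBIC))
hsv=cv2.cvtColor(im,cv2.COLOR_BGR2HSV)
mk=((hsv[...,1]>120)&(hsv[...,0]<14)).astype(np.uint8);mk[:,:295]=0;mk[:,340:]=0;mk[:145]=0;mk[215:]=0
P=[onz('wrist',u,v,.095,m)[:2] for v,u in zip(*np.nonzero(mk))]
P=np.array(P,np.float32);print(cv2.minAreaRect(P*1000))
for u,v,z in((324,188,.095),(324,170,.05),(287,57,.0),(449,44,.008),(443,39,.008),(333,46,.008)):print(u,v,onz('wrist',u,v,z,m).round(4))
print(px('wrist',np.array([.478,-.44,.095]),m),px('wrist',np.array([.478,-.44,.032]),m))
# top view plate
q=[(68,83),(353,87),(357,483),(60,478)]
C=[onz('top',310+a/5.7,125+b/5.7,.008) for a,b in q];print(np.round(C,4),np.mean(C,0))
E
```

```text
((495.5165100097656, -440.5520935058594), (46.85204315185547, 25.403671264648438), 83.6852798461914)
324 188 [ 0.4944 -0.4389  0.095 ]
324 170 [ 0.4962 -0.4312  0.05  ]
287 57 [ 0.4702 -0.2985  0.    ]
449 44 [ 0.6689 -0.2983  0.008 ]
443 39 [ 0.6616 -0.2919  0.008 ]
333 46 [ 0.5252 -0.294   0.008 ]
(np.float64(306.7168218109433), np.float64(191.34037537115526)) (np.float64(308.6542739122876), np.float64(176.41249262657146))
[[ 0.667  -0.151   0.008 ]
 [ 0.6698 -0.2984  0.008 ]
 [ 0.4639 -0.3029  0.008 ]
 [ 0.4619 -0.1525  0.008 ]] [ 0.56564864 -0.22621303  0.008     ]
```

View pics/c.png

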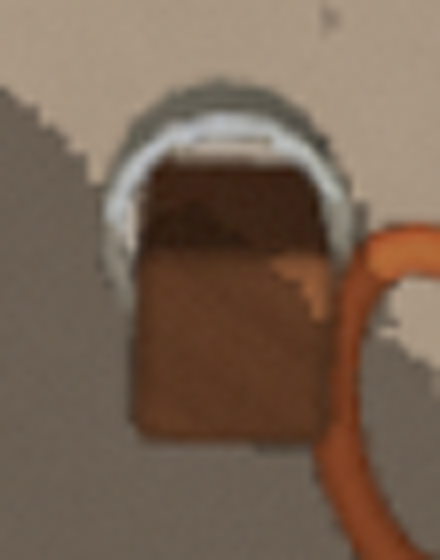

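The crop shows the handle's top face at corners (140,250), (332,252), (325,438) and (135,437). Its centre in the full image is (324.1,188.1).

```bash
python3 - <<'E'
from h import *
import pickle
m=pickle.load(open('w2.pkl','rb'))
C=np.array([onz('wrist',295+a/8,145+b/8,.095,m) for a,b in((140,250),(332,252),(325,438),(135,437))])
print(C.round(4),C.mean(0))
for i,j in((0,1),(3,2),(3,0),(2,1)):
    d=C[j]-C[i];print(np.linalg.norm(d),np.degrees(np.arctan2(d[1],d[0])))
s=sensors.sense();print(s['t'],s['tcp_pos'],s['qd'].round(3) if hasattr(s['qd'],'round') else s['qd'])
E
```

```text
[[ 0.4853 -0.4264  0.095 ]
 [ 0.5072 -0.4295  0.095 ]
 [ 0.5038 -0.4517  0.095 ]
 [ 0.4817 -0.4486  0.095 ]] [ 0.49450173 -0.43904083  0.095     ]
0.022121033315725375 -7.978583292825738
0.0223597190952911 -7.744352843094919
0.02253324436706619 80.79174905799624
0.022437985082959997 81.3956220461873
1.45 [ 0.4913584  -0.44026834  0.23088354] [-0.028 -0.011  0.026 -0.022 -0.005  0.09 ]
```

Emit:
move_arm(targets=[{"dx":0.26,"dy":0.16,"dz":-0.9,"rx":0,"ry":0,"rz":-0.03},{"dx":0,"dy":0,"dz":-0.9,"rx":0,"ry":0,"rz":0},{"dx":0,"dy":0,"dz":-0.9,"rx":0,"ry":0,"rz":0},{"dx":0,"dy":0,"dz":-0.9,"rx":0,"ry":0,"rz":0},{"dx":0,"dy":0,"dz":-0.9,"rx":0,"ry":0,"rz":0},{"dx":0,"dy":0,"dz":-0.9,"rx":0,"ry":0,"rz":0},{"dx":0,"dy":0,"dz":-0.8,"rx":0,"ry":0,"rz":0},{"dx":0,"dy":0,"dz":-0.8,"rx":0,"ry":0,"rz":0},{"dx":0,"dy":0,"dz":-0.5,"rx":0,"ry":0,"rz":0},{"dx":0,"dy":0,"dz":0,"rx":0,"ry":0,"rz":0}])

```text
t: 2.7
tcp_pos: [0.4935, -0.4385, 0.0426]
tool_rot: [0.758, 0.652, 0.0, -0.001]
force: [-0.2, -0.6, 0.9]
finger_gap: 0.998
gripper_force: 0.0
```

```bash
python3 - <<'E'
from h import *
im=cams.snapshot('wrist')
s=sensors.sense();print(s['t'],s['tcp_pos'],R.from_quat(s['tool_rot']).as_matrix().round(3),s['force'])
cv2.imwrite('pics/w3.png',im[...,::-1])
E
```

```text
2.75 [ 0.49400695 -0.4390636   0.04352645] [[ 0.149  0.989 -0.   ]
 [ 0.989 -0.149  0.   ]
 [ 0.    -0.    -1.   ]] [0.09776273 0.16744001 0.51332481]
```

Emit:
move_arm(targets=[{"dx":0,"dy":0,"dz":0,"rx":0,"ry":0,"rz":0},{"dx":0,"dy":0,"dz":0,"rx":0,"ry":0,"rz":0},{"dx":0,"dy":0,"dz":0,"rx":0,"ry":0,"rz":0},{"dx":0,"dy":0,"dz":0,"rx":0,"ry":0,"rz":0},{"dx":0,"dy":0,"dz":0,"rx":0,"ry":0,"rz":0},{"dx":0,"dy":0,"dz":0,"rx":0,"ry":0,"rz":0},{"dx":0,"dy":0,"dz":0,"rx":0,"ry":0,"rz":0},{"dx":0,"dy":0,"dz":0,"rx":0,"ry":0,"rz":0},{"dx":0,"dy":0,"dz":0,"rx":0,"ry":0,"rz":0},{"dx":0,"dy":0,"dz":0,"rx":0,"ry":0,"rz":0}], claw=0, newtons=70)

```text
t: 4.0
tcp_pos: [0.4944, -0.4395, 0.0444]
tool_rot: [0.758, 0.652, 0.0, 0.001]
force: [0.2, 0.4, 5.5]
finger_gap: 0.272
gripper_force: 69.2
```

Emit:
move_arm(targets=[{"dx":0,"dy":0,"dz":1,"rx":0,"ry":0,"rz":0},{"dx":0,"dy":0,"dz":1,"rx":0,"ry":0,"rz":0},{"dx":0,"dy":0.8,"dz":1,"rx":0,"ry":0,"rz":0},{"dx":0.28,"dy":0.95,"dz":0.2,"rx":0,"ry":0,"rz":0},{"dx":0.28,"dy":0.95,"dz":0,"rx":0,"ry":0,"rz":0},{"dx":0.28,"dy":0.95,"dz":0,"rx":0,"ry":0,"rz":0},{"dx":0.28,"dy":0.95,"dz":0,"rx":0,"ry":0,"rz":0},{"dx":0.28,"dy":0.95,"dz":0,"rx":0,"ry":0,"rz":0},{"dx":0.28,"dy":0.95,"dz":0,"rx":0,"ry":0,"rz":0},{"dx":0.28,"dy":0.24,"dz":0,"rx":0,"ry":0,"rz":0}])

```text
t: 5.25
tcp_pos: [0.5432, -0.2682, 0.1236]
tool_rot: [0.757, 0.653, -0.0, -0.001]
force: [0.7, -0.4, -2.2]
finger_gap: 0.274
gripper_force: 69.0
```

```bash
python3 - <<'E'
from h import *
import pickle
m=cams.camera_model('wrist');im=cams.snapshot('wrist');cv2.imwrite('pics/w4.png',im[...,::-1]);pickle.dump(m,open('w4.pkl','wb'))
s=sensors.sense();print(s['t'],s['tcp_pos'],R.from_quat(s['tool_rot']).as_matrix().round(3),s['force'])
E
```

```text
5.3 [ 0.5445459  -0.26876086  0.12384935] [[ 0.147  0.989  0.001]
 [ 0.989 -0.147 -0.   ]
 [ 0.     0.001 -1.   ]] [ 0.61107334  0.27001997 -2.56280531]
```

View pics/w4.png

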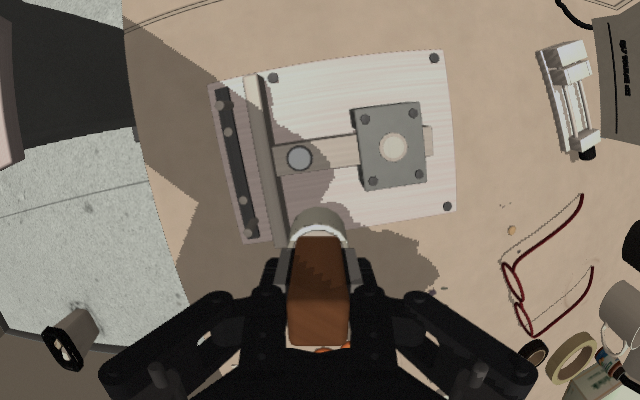

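The wrist view shows the whole changer. Plate corners are near (209,86), (442,50), (455,210) and (243,243); the crossbar runs from (255,75) to (285,243), the pin bar lies to its left, and the head is at (318,225).

```bash
python3 - <<'E'
from h import *
import pickle
m=pickle.load(open('w4.pkl','rb'));im=cv2.imread('pics/w4.png')
C=np.array([onz('wrist',u,v,.008,m) for u,v in((442,50),(455,210),(243,243),(209,86))]);print(C.round(4),C.mean(0))
for u,v in((394,146),):print('hub',onz('wrist',u,v,.046,m))
for u,v in((272,78),(264,75),(243,77),(284,210),(271,210),(277,242)):print(u,v,onz('wrist',u,v,.038,m).round(4))
H=[onz('wrist',u,v,.046,m).round(4) for u,v in((351,109),(418,101),(426,183),(371,191))];print('housing top',np.array(H))
g=cv2.cvtColor(im,cv2.COLOR_BGR2GRAY)
for v in(90,110,125,180,195,205):print(v,g[v,205:310:1].tolist())
E
```

```text
[[ 0.6682 -0.1512  0.008 ]
 [ 0.6697 -0.2978  0.008 ]
 [ 0.4674 -0.3007  0.008 ]
 [ 0.4664 -0.1553  0.008 ]] [ 0.56791055 -0.22622072  0.008     ]
hub [ 0.60546191 -0.22512244  0.046     ]
272 78 [ 0.525  -0.1636  0.038 ]
264 75 [ 0.5196 -0.1602  0.038 ]
243 77 [ 0.5039 -0.1585  0.038 ]
284 210 [ 0.517  -0.2644  0.038 ]
271 210 [ 0.5068 -0.2629  0.038 ]
277 242 [ 0.5062 -0.2907  0.038 ]
housing top [[ 0.5776 -0.1949  0.046 ]
 [ 0.6272 -0.1941  0.046 ]
 [ 0.6283 -0.2562  0.046 ]
 [ 0.5849 -0.2565  0.046 ]]
90 [103, 101, 107, 127, 128, 126, 128, 128, 127, 82, 52, 50, 51, 50, 52, 53, 53, 52, 52, 52, 51, 50, 44, 49, 91, 125, 126, 134, 197, 200, 198, 199, 198, 199, 198, 199, 198, 198, 187, 148, 158, 186, 185, 189, 190, 189, 190, 191, 191, 191, 192, 192, 180, 148, 105, 68, 54, 53, 53, 54, 69, 119, 127, 125, 126, 156, 198, 198, 199, 198, 199, 198, 197, 197, 198, 197, 197, 197, 197, 197, 197, 195, 197, 197, 197, 196, 197, 198, 198, 197, 197, 196, 198, 198, 196, 195, 196, 195, 193, 192, 194, 194, 194, 194, 193]
110 [103, 103, 104, 104, 103, 102, 127, 132, 131, 130, 128, 125, 113, 88, 81, 77, 
[... 1748 characters left out ...]
, 112, 109, 108, 107, 107, 106, 102, 91, 63, 55, 52, 52, 54, 57, 112, 121, 125, 123, 122, 123, 123, 122, 122, 123, 121, 122, 122, 122, 123, 123, 121, 120, 121, 121, 122, 123, 122, 121, 121, 121]
205 [105, 105, 103, 104, 104, 105, 104, 105, 104, 105, 104, 103, 105, 105, 106, 105, 105, 106, 107, 106, 105, 105, 105, 104, 104, 106, 106, 111, 121, 129, 127, 127, 126, 109, 68, 49, 51, 53, 56, 55, 51, 49, 52, 51, 51, 50, 41, 26, 115, 122, 122, 121, 121, 122, 121, 121, 122, 122, 123, 117, 91, 96, 105, 108, 109, 111, 109, 109, 108, 108, 106, 106, 105, 98, 89, 70, 53, 54, 52, 53, 73, 109, 124, 124, 125, 124, 123, 124, 122, 123, 122, 123, 122, 123, 123, 123, 122, 122, 122, 124, 124, 123, 124, 124, 126]
```

```bash
python3 - <<'E'
from h import *
import pickle
m=pickle.load(open('w4.pkl','rb'))
for u,v in((258.5,90),(262.5,110),(264.5,125),(275,180),(277.5,195),(279.5,205)):print('rear',onz('wrist',u,v,.038,m).round(4))
for u,v in((244.5,90),(247,110),(250,125),(260.5,180),(263.5,195),(264.5,205)):print('front',onz('wrist',u,v,.038,m).round(4))
for u,v in((220,104),(250,231),(228,132),(243,200)):print('pin?',onz('wrist',u,v,.038,m).round(4),onz('wrist',u,v,.02,m).round(4))
print(px('wrist',np.array([.5445,-.2687,.110]),m))
E
```

```text
rear [ 0.5138 -0.1705  0.038 ]
rear [ 0.5143 -0.1858  0.038 ]
rear [ 0.5139 -0.1971  0.038 ]
rear [ 0.5144 -0.2396  0.038 ]
rear [ 0.5141 -0.2516  0.038 ]
rear [ 0.5142 -0.2598  0.038 ]
front [ 0.5035 -0.1684  0.038 ]
front [ 0.5028 -0.1836  0.038 ]
front [ 0.5031 -0.1951  0.038 ]
front [ 0.5033 -0.2379  0.038 ]
front [ 0.5033 -0.25    0.038 ]
front [ 0.5024 -0.2581  0.038 ]
pin? [ 0.483  -0.1749  0.038 ] [ 0.4773 -0.1737  0.02  ]
pin? [ 0.486  -0.2781  0.038 ] [ 0.4806 -0.285   0.02  ]
pin? [ 0.4853 -0.1971  0.038 ] [ 0.4798 -0.1977  0.02  ]
pin? [ 0.4861 -0.2515  0.038 ] [ 0.4807 -0.2563  0.02  ]
(np.float64(320.2281038892397), np.float64(252.03782378003416))
```

Emit:
move_arm(targets=[{"dx":0,"dy":-0.08,"dz":-0.88,"rx":0,"ry":0,"rz":0},{"dx":0,"dy":0,"dz":-0.88,"rx":0,"ry":0,"rz":0},{"dx":0,"dy":0,"dz":-0.88,"rx":0,"ry":0,"rz":0},{"dx":0,"dy":0,"dz":0,"rx":0,"ry":0,"rz":0},{"dx":-0.08,"dy":0,"dz":0,"rx":0,"ry":0,"rz":0},{"dx":-0.08,"dy":0,"dz":0,"rx":0,"ry":0,"rz":0},{"dx":-0.08,"dy":0,"dz":0,"rx":0,"ry":0,"rz":0},{"dx":-0.08,"dy":0,"dz":0,"rx":0,"ry":0,"rz":0},{"dx":0,"dy":0,"dz":0,"rx":0,"ry":0,"rz":0},{"dx":0,"dy":0,"dz":0,"rx":0,"ry":0,"rz":0}])

```text
t: 6.55
tcp_pos: [0.5351, -0.2726, 0.0579]
tool_rot: [0.758, 0.652, 0.0, 0.0]
force: [-0.9, -0.4, -1.5]
finger_gap: 0.273
gripper_force: 68.8
```

Emit:
move_arm(targets=[{"dx":-0.03,"dy":0,"dz":0,"rx":0,"ry":0,"rz":0},{"dx":-0.03,"dy":0,"dz":0,"rx":0,"ry":0,"rz":0},{"dx":-0.03,"dy":0,"dz":0,"rx":0,"ry":0,"rz":0},{"dx":-0.03,"dy":0,"dz":0,"rx":0,"ry":0,"rz":0},{"dx":-0.03,"dy":0,"dz":0,"rx":0,"ry":0,"rz":0},{"dx":-0.03,"dy":0,"dz":0,"rx":0,"ry":0,"rz":0},{"dx":-0.03,"dy":0,"dz":0,"rx":0,"ry":0,"rz":0},{"dx":0,"dy":0,"dz":0,"rx":0,"ry":0,"rz":0},{"dx":0,"dy":0,"dz":0,"rx":0,"ry":0,"rz":0},{"dx":0,"dy":0,"dz":0,"rx":0,"ry":0,"rz":0}])

```text
t: 7.8
tcp_pos: [0.5319, -0.2726, 0.058]
tool_rot: [0.758, 0.652, 0.001, 0.002]
force: [6.2, 2.0, -5.1]
finger_gap: 0.273
gripper_force: 68.6
```

```bash
cat > look.py <<'E'
from h import *
import sys
# crossbar front/rear top edges by a column profile along rows, in the wrist picture
def look(name):
    m=cams.camera_model('wrist');s=sensors.sense();im=cams.snapshot('wrist')
    cv2.imwrite(f'pics/{name}.png',im[...,::-1])
    s2=sensors.sense()
    print('t',round(s2['t'],2),'tcp',np.round(s['tcp_pos'],4),np.round(s2['tcp_pos'],4),'F',np.round(s2['force'],1))
    return m,im
if __name__=='__main__':look(sys.argv[1])
E
python3 look.py w5
```

```text
t 7.85 tcp [ 0.5319 -0.2726  0.058 ] [ 0.5319 -0.2725  0.058 ] F [ 6.2  2.7 -4.7]
```

View pics/w5.png

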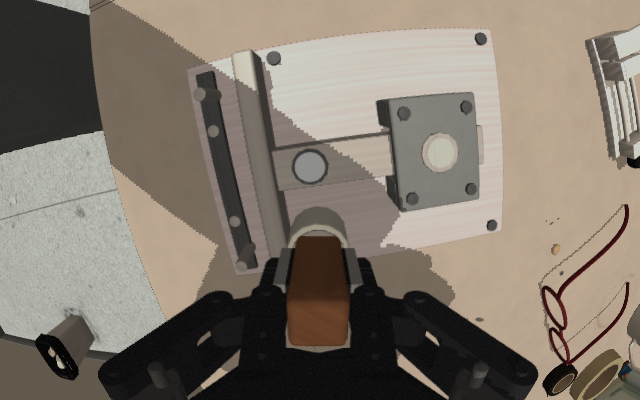

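The view shows the head at (318,220) touching the right ear's rear face, with the pins at about (203,95) and (243,255). The force is 6 N and the arm yields about 3 N/mm, so measured TCP x tracks the ear.

Emit:
move_arm(targets=[{"dx":-0.03,"dy":0,"dz":0,"rx":0,"ry":0,"rz":0},{"dx":-0.03,"dy":0,"dz":0,"rx":0,"ry":0,"rz":0},{"dx":-0.03,"dy":0,"dz":0,"rx":0,"ry":0,"rz":0},{"dx":0,"dy":0,"dz":0,"rx":0,"ry":0,"rz":0},{"dx":0,"dy":0,"dz":0,"rx":0,"ry":0,"rz":0},{"dx":0,"dy":0,"dz":0,"rx":0,"ry":0,"rz":0},{"dx":0,"dy":0,"dz":0,"rx":0,"ry":0,"rz":0},{"dx":0,"dy":0,"dz":0,"rx":0,"ry":0,"rz":0},{"dx":0,"dy":0,"dz":0,"rx":0,"ry":0,"rz":0},{"dx":0,"dy":0,"dz":0,"rx":0,"ry":0,"rz":0}])

```text
t: 9.1
tcp_pos: [0.5298, -0.2723, 0.058]
tool_rot: [0.758, 0.652, 0.002, 0.002]
force: [6.8, 3.5, -5.8]
finger_gap: 0.274
gripper_force: 68.7
```

Emit:
move_arm(targets=[{"dx":0.48,"dy":0,"dz":0,"rx":0,"ry":0,"rz":0},{"dx":0,"dy":0,"dz":1,"rx":0,"ry":0,"rz":0},{"dx":0,"dy":0.5,"dz":0.4,"rx":0,"ry":0,"rz":0},{"dx":0,"dy":1,"dz":0,"rx":0,"ry":0,"rz":0},{"dx":0,"dy":1,"dz":0,"rx":0,"ry":0,"rz":0},{"dx":0,"dy":1,"dz":0,"rx":0,"ry":0,"rz":0},{"dx":0,"dy":0.14,"dz":0,"rx":0,"ry":0,"rz":0},{"dx":0,"dy":0,"dz":-0.7,"rx":0,"ry":0,"rz":0},{"dx":0,"dy":0,"dz":-0.7,"rx":0,"ry":0,"rz":0},{"dx":0,"dy":0,"dz":0,"rx":0,"ry":0,"rz":0}])

```text
t: 10.35
tcp_pos: [0.538, -0.1815, 0.0553]
tool_rot: [0.758, 0.652, -0.001, -0.002]
force: [-0.2, -0.7, -2.3]
finger_gap: 0.27
gripper_force: 69.4
```

Emit:
move_arm(targets=[{"dx":-0.1,"dy":0,"dz":0.06,"rx":0,"ry":0,"rz":0},{"dx":-0.1,"dy":0,"dz":0,"rx":0,"ry":0,"rz":0},{"dx":-0.04,"dy":0,"dz":0,"rx":0,"ry":0,"rz":0},{"dx":-0.04,"dy":0,"dz":0,"rx":0,"ry":0,"rz":0},{"dx":-0.04,"dy":0,"dz":0,"rx":0,"ry":0,"rz":0},{"dx":-0.04,"dy":0,"dz":0,"rx":0,"ry":0,"rz":0},{"dx":-0.04,"dy":0,"dz":0,"rx":0,"ry":0,"rz":0},{"dx":-0.04,"dy":0,"dz":0,"rx":0,"ry":0,"rz":0},{"dx":-0.04,"dy":0,"dz":0,"rx":0,"ry":0,"rz":0},{"dx":0,"dy":0,"dz":0,"rx":0,"ry":0,"rz":0}])

```text
t: 11.6
tcp_pos: [0.5297, -0.183, 0.0597]
tool_rot: [0.758, 0.652, 0.001, 0.003]
force: [5.4, -1.2, -4.6]
finger_gap: 0.27
gripper_force: 69.0
```

```bash
python3 look.py w6
```

```text
t 11.65 tcp [ 0.5297 -0.183   0.0597] [ 0.5297 -0.183   0.0597] F [ 4.8 -0.5 -3.6]
```

Emit:
move_arm(targets=[{"dx":-0.04,"dy":0,"dz":0,"rx":0,"ry":0,"rz":0},{"dx":-0.04,"dy":0,"dz":0,"rx":0,"ry":0,"rz":0},{"dx":-0.03,"dy":0,"dz":0,"rx":0,"ry":0,"rz":0},{"dx":0,"dy":0,"dz":0,"rx":0,"ry":0,"rz":0},{"dx":0.48,"dy":0,"dz":0,"rx":0,"ry":0,"rz":0},{"dx":0,"dy":0,"dz":1,"rx":0,"ry":0,"rz":0},{"dx":0,"dy":-0.6,"dz":0.4,"rx":0,"ry":0,"rz":0},{"dx":0,"dy":-1,"dz":0,"rx":0,"ry":0,"rz":0},{"dx":0,"dy":-1,"dz":0,"rx":0,"ry":0,"rz":0},{"dx":0,"dy":-1,"dz":0,"rx":0,"ry":0,"rz":0}])

```text
t: 12.9
tcp_pos: [0.5361, -0.2739, 0.0935]
tool_rot: [0.758, 0.652, -0.0, -0.001]
force: [0.5, 0.1, -3.1]
finger_gap: 0.274
gripper_force: 69.8
```

Emit:
move_arm(targets=[{"dx":0,"dy":0,"dz":-0.72,"rx":0,"ry":0,"rz":0},{"dx":0,"dy":0,"dz":-0.72,"rx":0,"ry":0,"rz":0},{"dx":-0.16,"dy":0,"dz":0,"rx":0,"ry":0,"rz":0},{"dx":-0.05,"dy":0,"dz":0,"rx":0,"ry":0,"rz":0},{"dx":-0.05,"dy":0,"dz":0,"rx":0,"ry":0,"rz":0},{"dx":-0.05,"dy":0,"dz":0,"rx":0,"ry":0,"rz":0},{"dx":-0.05,"dy":0,"dz":0,"rx":0,"ry":0,"rz":0},{"dx":-0.05,"dy":0,"dz":0,"rx":0,"ry":0,"rz":0},{"dx":-0.05,"dy":0,"dz":0,"rx":0,"ry":0,"rz":0},{"dx":0,"dy":0,"dz":0,"rx":0,"ry":0,"rz":0}])

```text
t: 14.15
tcp_pos: [0.5284, -0.2717, 0.0591]
tool_rot: [0.759, 0.652, 0.002, 0.003]
force: [7.4, 4.0, -2.9]
finger_gap: 0.27
gripper_force: 69.5
```

Emit:
move_arm(targets=[{"dx":-0.05,"dy":0,"dz":0,"rx":0,"ry":0,"rz":0},{"dx":-0.05,"dy":0,"dz":0,"rx":0,"ry":0,"rz":0},{"dx":-0.05,"dy":0,"dz":0,"rx":0,"ry":0,"rz":0},{"dx":0,"dy":0,"dz":0,"rx":0,"ry":0,"rz":0},{"dx":0.52,"dy":0,"dz":0,"rx":0,"ry":0,"rz":0},{"dx":0,"dy":0,"dz":1,"rx":0,"ry":0,"rz":0},{"dx":0,"dy":0.6,"dz":0.4,"rx":0,"ry":0,"rz":0},{"dx":0,"dy":1,"dz":0,"rx":0,"ry":0,"rz":0},{"dx":0,"dy":1,"dz":0,"rx":0,"ry":0,"rz":0},{"dx":0,"dy":1,"dz":0,"rx":0,"ry":0,"rz":0}])

```text
t: 15.4
tcp_pos: [0.5333, -0.1785, 0.0925]
tool_rot: [0.758, 0.653, -0.0, -0.001]
force: [-0.1, -0.4, -1.7]
finger_gap: 0.274
gripper_force: 70.1
```

Emit:
move_arm(targets=[{"dx":0,"dy":0.04,"dz":-0.72,"rx":0,"ry":0,"rz":0},{"dx":0,"dy":0,"dz":-0.7,"rx":0,"ry":0,"rz":0},{"dx":-0.16,"dy":0,"dz":0,"rx":0,"ry":0,"rz":0},{"dx":-0.05,"dy":0,"dz":0,"rx":0,"ry":0,"rz":0},{"dx":-0.05,"dy":0,"dz":0,"rx":0,"ry":0,"rz":0},{"dx":-0.05,"dy":0,"dz":0,"rx":0,"ry":0,"rz":0},{"dx":-0.05,"dy":0,"dz":0,"rx":0,"ry":0,"rz":0},{"dx":-0.05,"dy":0,"dz":0,"rx":0,"ry":0,"rz":0},{"dx":-0.05,"dy":0,"dz":0,"rx":0,"ry":0,"rz":0},{"dx":0,"dy":0,"dz":0,"rx":0,"ry":0,"rz":0}])

```text
t: 16.65
tcp_pos: [0.5249, -0.1815, 0.0583]
tool_rot: [0.758, 0.652, 0.001, 0.002]
force: [5.5, -1.1, -2.4]
finger_gap: 0.275
gripper_force: 69.8
```

```bash
python3 look.py w7
```

```text
t 16.7 tcp [ 0.5249 -0.1815  0.0583] [ 0.5249 -0.1816  0.0583] F [ 5.1 -0.4 -2.5]
```

View pics/w7.png

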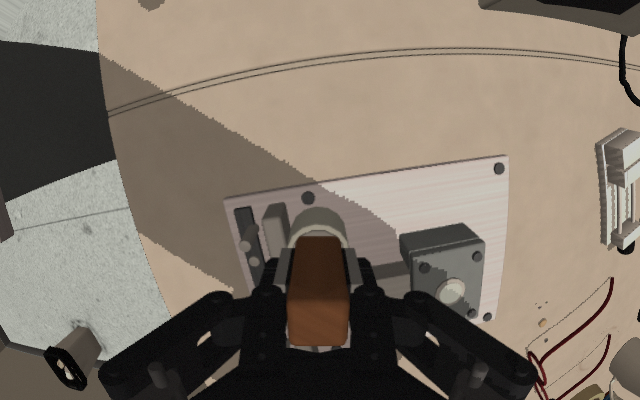

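The view shows the head on the left ear, whose end is at about (275,225). A gap to the pin at (243,246) remains. I'll continue.

Emit:
move_arm(targets=[{"dx":-0.05,"dy":0,"dz":0,"rx":0,"ry":0,"rz":0},{"dx":-0.05,"dy":0,"dz":0,"rx":0,"ry":0,"rz":0},{"dx":0,"dy":0,"dz":0,"rx":0,"ry":0,"rz":0},{"dx":0.52,"dy":0,"dz":0,"rx":0,"ry":0,"rz":0},{"dx":0,"dy":0,"dz":1,"rx":0,"ry":0,"rz":0},{"dx":0,"dy":-0.6,"dz":0.4,"rx":0,"ry":0,"rz":0},{"dx":0,"dy":-1,"dz":0,"rx":0,"ry":0,"rz":0},{"dx":0,"dy":-1,"dz":0,"rx":0,"ry":0,"rz":0},{"dx":0,"dy":-1,"dz":0,"rx":0,"ry":0,"rz":0},{"dx":0,"dy":0,"dz":0,"rx":0,"ry":0,"rz":0}])

```text
t: 17.95
tcp_pos: [0.5336, -0.2736, 0.0926]
tool_rot: [0.759, 0.651, -0.0, 0.001]
force: [-0.3, 0.2, -2.2]
finger_gap: 0.27
gripper_force: 69.9
```

Emit:
move_arm(targets=[{"dx":0,"dy":0,"dz":-0.72,"rx":0,"ry":0,"rz":0},{"dx":0,"dy":0,"dz":-0.7,"rx":0,"ry":0,"rz":0},{"dx":-0.16,"dy":0,"dz":0,"rx":0,"ry":0,"rz":0},{"dx":-0.05,"dy":0,"dz":0,"rx":0,"ry":0,"rz":0},{"dx":-0.05,"dy":0,"dz":0,"rx":0,"ry":0,"rz":0},{"dx":-0.05,"dy":0,"dz":0,"rx":0,"ry":0,"rz":0},{"dx":-0.05,"dy":0,"dz":0,"rx":0,"ry":0,"rz":0},{"dx":-0.05,"dy":0,"dz":0,"rx":0,"ry":0,"rz":0},{"dx":-0.05,"dy":0,"dz":0,"rx":0,"ry":0,"rz":0},{"dx":0,"dy":0,"dz":0,"rx":0,"ry":0,"rz":0}])

```text
t: 19.2
tcp_pos: [0.5251, -0.2708, 0.0581]
tool_rot: [0.758, 0.652, 0.002, 0.003]
force: [6.2, 3.6, -3.5]
finger_gap: 0.271
gripper_force: 69.7
```

Emit:
move_arm(targets=[{"dx":-0.05,"dy":0,"dz":0,"rx":0,"ry":0,"rz":0},{"dx":-0.05,"dy":0,"dz":0,"rx":0,"ry":0,"rz":0},{"dx":-0.05,"dy":0,"dz":0,"rx":0,"ry":0,"rz":0},{"dx":-0.03,"dy":0,"dz":0,"rx":0,"ry":0,"rz":0},{"dx":0,"dy":0,"dz":0,"rx":0,"ry":0,"rz":0},{"dx":0,"dy":0,"dz":0,"rx":0,"ry":0,"rz":0},{"dx":0,"dy":0,"dz":0,"rx":0,"ry":0,"rz":0},{"dx":0,"dy":0,"dz":0,"rx":0,"ry":0,"rz":0},{"dx":0,"dy":0,"dz":0,"rx":0,"ry":0,"rz":0},{"dx":0,"dy":0,"dz":0,"rx":0,"ry":0,"rz":0}])

```text
t: 20.45
tcp_pos: [0.5222, -0.2705, 0.0582]
tool_rot: [0.759, 0.651, 0.003, 0.004]
force: [11.2, 5.5, -4.9]
finger_gap: 0.272
gripper_force: 69.5
```

Emit:
move_arm(targets=[{"dx":0.52,"dy":0,"dz":0,"rx":0,"ry":0,"rz":0},{"dx":0,"dy":0,"dz":1,"rx":0,"ry":0,"rz":0},{"dx":0,"dy":0.6,"dz":0.4,"rx":0,"ry":0,"rz":0},{"dx":0,"dy":1,"dz":0,"rx":0,"ry":0,"rz":0},{"dx":0,"dy":1,"dz":0,"rx":0,"ry":0,"rz":0},{"dx":0,"dy":1,"dz":0,"rx":0,"ry":0,"rz":0},{"dx":0,"dy":0,"dz":0,"rx":0,"ry":0,"rz":0},{"dx":0,"dy":0,"dz":-0.72,"rx":0,"ry":0,"rz":0},{"dx":0,"dy":0,"dz":-0.7,"rx":0,"ry":0,"rz":0},{"dx":-0.12,"dy":0,"dz":0,"rx":0,"ry":0,"rz":0}])

```text
t: 21.7
tcp_pos: [0.5263, -0.18, 0.055]
tool_rot: [0.758, 0.652, -0.001, -0.002]
force: [-0.7, 0.1, -2.6]
finger_gap: 0.273
gripper_force: 70.1
```

Emit:
move_arm(targets=[{"dx":-0.08,"dy":0,"dz":0.06,"rx":0,"ry":0,"rz":0},{"dx":-0.08,"dy":0,"dz":0,"rx":0,"ry":0,"rz":0},{"dx":-0.04,"dy":0,"dz":0,"rx":0,"ry":0,"rz":0},{"dx":-0.04,"dy":0,"dz":0,"rx":0,"ry":0,"rz":0},{"dx":-0.04,"dy":0,"dz":0,"rx":0,"ry":0,"rz":0},{"dx":-0.04,"dy":0,"dz":0,"rx":0,"ry":0,"rz":0},{"dx":-0.04,"dy":0,"dz":0,"rx":0,"ry":0,"rz":0},{"dx":0,"dy":0,"dz":0,"rx":0,"ry":0,"rz":0},{"dx":0,"dy":0,"dz":0,"rx":0,"ry":0,"rz":0},{"dx":0,"dy":0,"dz":0,"rx":0,"ry":0,"rz":0}])

```text
t: 22.95
tcp_pos: [0.5203, -0.1815, 0.0587]
tool_rot: [0.758, 0.652, 0.001, 0.002]
force: [5.4, 0.4, -1.8]
finger_gap: 0.276
gripper_force: 69.9
```

Emit:
move_arm(targets=[{"dx":-0.03,"dy":0,"dz":0,"rx":0,"ry":0,"rz":0},{"dx":-0.03,"dy":0,"dz":0,"rx":0,"ry":0,"rz":0},{"dx":0,"dy":0,"dz":0,"rx":0,"ry":0,"rz":0},{"dx":0,"dy":0,"dz":0,"rx":0,"ry":0,"rz":0},{"dx":0,"dy":0,"dz":0,"rx":0,"ry":0,"rz":0},{"dx":0,"dy":0,"dz":0,"rx":0,"ry":0,"rz":0},{"dx":0,"dy":0,"dz":0,"rx":0,"ry":0,"rz":0},{"dx":0,"dy":0,"dz":0,"rx":0,"ry":0,"rz":0},{"dx":0,"dy":0,"dz":0,"rx":0,"ry":0,"rz":0},{"dx":0,"dy":0,"dz":0,"rx":0,"ry":0,"rz":0}])

```text
t: 24.2
tcp_pos: [0.5194, -0.1822, 0.0588]
tool_rot: [0.758, 0.652, 0.001, 0.003]
force: [5.3, -1.4, -3.8]
finger_gap: 0.27
gripper_force: 69.7
```

```bash
python3 - <<'E'
from look import *
m,im=look('w8');cv2.imwrite('pics/top8.png',cams.snapshot('top')[...,::-1]);sc=cams.snapshot('scene')[...,::-1];cv2.imwrite('pics/sc8.png',sc)
a=cv2.resize(im[190:300,215:325][...,::-1],(440,440),interpolation=cv2.INTER_CUBIC)
b=cv2.resize(sc[165:220,265:365],(800,440)[:2],interpolation=cv2.INTER_CUBIC)[:, :]
b=cv2.resize(b,(800,440));c=np.zeros((600,800,3),np.uint8)
c[:300,:300]=cv2.resize(a,(300,300));t=cv2.imread('pics/top8.png')[135:215,315:380];c[:300,320:564]=cv2.resize(t,(244,300),interpolation=cv2.INTER_CUBIC)
c[310:600]=cv2.resize(b,(800,290));cv2.imwrite('pics/combo.png',c)
E
```

```text
t 24.25 tcp [ 0.5194 -0.1822  0.0588] [ 0.5194 -0.1821  0.0588] F [ 5.4 -1.5 -3.9]
```

View pics/combo.png

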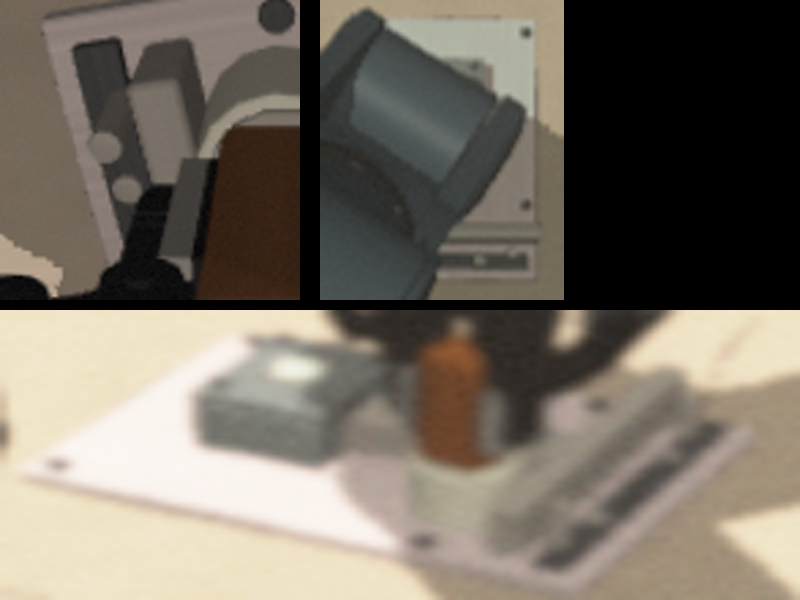

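The composite shows the left pin's top at about (107,147) in the wrist crop. The crossbar's front edge there is about (140,147), so a small gap remains. Measuring it:

```bash
python3 - <<'E'
from h import *
m=cams.camera_model('wrist')
f=lambda a,b:(215+a*110/300,190+b*110/300)
for n,p in(('pin',(107,147)),('front',(139,147)),('front2',(131,90)),('front3',(149,182)),('rear',(187,85)),('rear',(193,150))):print(n,onz('wrist',*f(*p),.038,m).round(4))
# right ear in the top view before and now: bright crossbar strip columns near right ear
for n in('top0','top8'):
    g=cv2.cvtColor(cv2.imread(f'pics/{n}.png'),cv2.COLOR_BGR2GRAY)
    for u in(356,362,368):print(n,u,g[184:212,u].tolist())
print(onz('top',366,194,.038),onz('top',366,195,.038))
E
```

```text
pin [ 0.4826 -0.1756  0.038 ]
front [ 0.4896 -0.1765  0.038 ]
front2 [ 0.4907 -0.1633  0.038 ]
front3 [ 0.49   -0.1852  0.038 ]
rear [ 0.5027 -0.164   0.038 ]
rear [ 0.5011 -0.1789  0.038 ]
top0 356 [172, 172, 173, 171, 174, 173, 160, 153, 156, 159, 147, 104, 127, 164, 173, 173, 173, 174, 131, 132, 149, 121, 104, 155, 175, 137, 145, 159]
top0 362 [171, 173, 172, 175, 175, 174, 167, 154, 153, 159, 160, 118, 113, 160, 174, 175, 174, 177, 131, 89, 89, 91, 105, 157, 175, 130, 140, 159]
top0 368 [172, 171, 171, 172, 162, 138, 140, 148, 152, 158, 163, 117, 106, 156, 171, 171, 172, 164, 121, 88, 88, 90, 105, 155, 173, 134, 143, 159]
top8 356 [63, 58, 58, 56, 51, 65, 100, 119, 121, 122, 105, 103, 109, 114, 92, 79, 113, 124, 96, 93, 101, 85, 78, 110, 124, 100, 99, 108]
top8 362 [124, 124, 121, 123, 123, 121, 124, 123, 124, 124, 108, 101, 109, 115, 91, 79, 111, 126, 99, 69, 65, 65, 77, 114, 127, 104, 101, 110]
top8 368 [122, 120, 122, 122, 116, 99, 101, 116, 122, 123, 108, 103, 109, 116, 93, 80, 110, 124, 95, 70, 64, 67, 80, 111, 125, 108, 104, 111]
[ 0.50470795 -0.27957412  0.038     ] [ 0.50184439 -0.2796127   0.038     ]
```

Emit:
move_arm(targets=[{"dx":0.52,"dy":0,"dz":0,"rx":0,"ry":0,"rz":0},{"dx":0,"dy":0,"dz":1,"rx":0,"ry":0,"rz":0},{"dx":0,"dy":-0.6,"dz":0.4,"rx":0,"ry":0,"rz":0},{"dx":0,"dy":-1,"dz":0,"rx":0,"ry":0,"rz":0},{"dx":0,"dy":-1,"dz":0,"rx":0,"ry":0,"rz":0},{"dx":0,"dy":-1,"dz":0,"rx":0,"ry":0,"rz":0},{"dx":0,"dy":0,"dz":0,"rx":0,"ry":0,"rz":0},{"dx":0,"dy":0,"dz":-0.72,"rx":0,"ry":0,"rz":0},{"dx":0,"dy":0,"dz":-0.7,"rx":0,"ry":0,"rz":0},{"dx":-0.1,"dy":0,"dz":0,"rx":0,"ry":0,"rz":0}])

```text
t: 25.6
tcp_pos: [0.5259, -0.2686, 0.0552]
tool_rot: [0.758, 0.653, -0.001, -0.003]
force: [-0.3, 1.0, -1.8]
finger_gap: 0.271
gripper_force: 70.1
```

Emit:
move_arm(targets=[{"dx":-0.08,"dy":0,"dz":0,"rx":0,"ry":0,"rz":0},{"dx":-0.04,"dy":0,"dz":0,"rx":0,"ry":0,"rz":0},{"dx":-0.04,"dy":0,"dz":0,"rx":0,"ry":0,"rz":0},{"dx":-0.04,"dy":0,"dz":0,"rx":0,"ry":0,"rz":0},{"dx":-0.04,"dy":0,"dz":0,"rx":0,"ry":0,"rz":0},{"dx":-0.04,"dy":0,"dz":0,"rx":0,"ry":0,"rz":0},{"dx":-0.04,"dy":0,"dz":0,"rx":0,"ry":0,"rz":0},{"dx":0,"dy":0,"dz":0,"rx":0,"ry":0,"rz":0},{"dx":0,"dy":0,"dz":0,"rx":0,"ry":0,"rz":0},{"dx":0,"dy":0,"dz":0,"rx":0,"ry":0,"rz":0}])

```text
t: 26.85
tcp_pos: [0.5223, -0.2709, 0.0584]
tool_rot: [0.758, 0.652, 0.002, 0.003]
force: [6.4, 2.5, -3.0]
finger_gap: 0.273
gripper_force: 69.7
```

Emit:
move_arm(targets=[{"dx":-0.04,"dy":0,"dz":0,"rx":0,"ry":0,"rz":0},{"dx":-0.04,"dy":0,"dz":0,"rx":0,"ry":0,"rz":0},{"dx":0,"dy":0,"dz":0,"rx":0,"ry":0,"rz":0},{"dx":0,"dy":0,"dz":0,"rx":0,"ry":0,"rz":0},{"dx":0,"dy":0,"dz":0,"rx":0,"ry":0,"rz":0},{"dx":0,"dy":0,"dz":0,"rx":0,"ry":0,"rz":0},{"dx":0,"dy":0,"dz":0,"rx":0,"ry":0,"rz":0},{"dx":0,"dy":0,"dz":0,"rx":0,"ry":0,"rz":0},{"dx":0,"dy":0,"dz":0,"rx":0,"ry":0,"rz":0},{"dx":0,"dy":0,"dz":0,"rx":0,"ry":0,"rz":0}])

```text
t: 28.1
tcp_pos: [0.5215, -0.2708, 0.0585]
tool_rot: [0.759, 0.651, 0.003, 0.003]
force: [9.1, 4.2, -4.8]
finger_gap: 0.274
gripper_force: 69.7
```

Emit:
move_arm(targets=[{"dx":-0.03,"dy":0,"dz":0,"rx":0,"ry":0,"rz":0},{"dx":-0.03,"dy":0,"dz":0,"rx":0,"ry":0,"rz":0},{"dx":0,"dy":0,"dz":0,"rx":0,"ry":0,"rz":0},{"dx":0,"dy":0,"dz":0,"rx":0,"ry":0,"rz":0},{"dx":0,"dy":0,"dz":0,"rx":0,"ry":0,"rz":0},{"dx":0,"dy":0,"dz":0,"rx":0,"ry":0,"rz":0},{"dx":0,"dy":0,"dz":0,"rx":0,"ry":0,"rz":0},{"dx":0,"dy":0,"dz":0,"rx":0,"ry":0,"rz":0},{"dx":0,"dy":0,"dz":0,"rx":0,"ry":0,"rz":0},{"dx":0,"dy":0,"dz":0,"rx":0,"ry":0,"rz":0}])

```text
t: 29.35
tcp_pos: [0.5205, -0.2706, 0.0585]
tool_rot: [0.759, 0.651, 0.003, 0.004]
force: [10.9, 4.8, -3.6]
finger_gap: 0.272
gripper_force: 69.7
```

```bash
python3 - <<'E'
from look import *
m,im=look('w9')
m5=None
g=cv2.cvtColor(im,cv2.COLOR_RGB2GRAY)
# row profiles across pin bar & crossbar, as world x at z=.038
for y in(-.185,-.20,-.24,-.25,-.26):
    xs=np.arange(.475,.525,.001);vals=[]
    for x in xs:
        u,v=px('wrist',np.array([x,y,.038]),m);vals.append(int(cv2.getRectSubPix(g,(1,1),(u,v))[0,0]))
    print(y,vals)
E
```

```text
t 29.4 tcp [ 0.5205 -0.2706  0.0585] [ 0.5205 -0.2706  0.0585] F [10.4  5.  -5.1]
-0.185 [118, 127, 128, 127, 129, 98, 53, 54, 52, 51, 55, 53, 53, 53, 55, 102, 112, 113, 114, 115, 115, 113, 112, 111, 107, 92, 62, 55, 54, 55, 93, 129, 129, 129, 164, 205, 206, 205, 205, 206, 205, 204, 205, 205, 205, 205, 205, 205, 205, 205, 204]
-0.2 [106, 124, 127, 127, 127, 107, 52, 53, 77, 91, 93, 78, 54, 53, 57, 93, 109, 111, 112, 113, 114, 114, 112, 110, 109, 95, 71, 57, 54, 55, 57, 124, 126, 126, 125, 126, 124, 126, 125, 126, 125, 126, 126, 126, 125, 126, 162, 153, 193, 200, 201]
-0.24 [108, 116, 127, 128, 129, 129, 82, 52, 51, 48, 51, 52, 52, 48, 52, 55, 81, 109, 111, 110, 111, 113, 111, 110, 108, 106, 96, 77, 55, 67, 74, 81, 114, 115, 110, 119, 120, 115, 106, 118, 121, 116, 102, 117, 123, 117, 113, 127, 124, 117, 112]
-0.25 [109, 120, 130, 132, 133, 129, 89, 81, 107, 112, 114, 113, 116, 107, 60, 53, 75, 104, 109, 111, 111, 112, 111, 111, 109, 107, 100, 82, 57, 56, 55, 60, 104, 127, 127, 125, 117, 94, 82, 84, 85, 86, 86, 85, 86, 86, 87, 88, 87, 87, 87]
-0.26 [110, 113, 127, 130, 129, 129, 108, 51, 51, 49, 51, 50, 52, 52, 54, 51, 61, 100, 108, 110, 110, 112, 112, 110, 108, 107, 104, 91, 64, 55, 55, 72, 82, 88, 101, 126, 146, 151, 152, 151, 152, 131, 129, 111, 84, 88, 106, 123, 138, 144, 146]
```

Emit:
move_arm(targets=[{"dx":-0.03,"dy":0,"dz":0,"rx":0,"ry":0,"rz":0},{"dx":-0.03,"dy":0,"dz":0,"rx":0,"ry":0,"rz":0},{"dx":0,"dy":0,"dz":0,"rx":0,"ry":0,"rz":0},{"dx":0,"dy":0,"dz":0,"rx":0,"ry":0,"rz":0},{"dx":0,"dy":0,"dz":0,"rx":0,"ry":0,"rz":0},{"dx":0,"dy":0,"dz":0,"rx":0,"ry":0,"rz":0},{"dx":0,"dy":0,"dz":0,"rx":0,"ry":0,"rz":0},{"dx":0,"dy":0,"dz":0,"rx":0,"ry":0,"rz":0},{"dx":0,"dy":0,"dz":0,"rx":0,"ry":0,"rz":0},{"dx":0,"dy":0,"dz":0,"rx":0,"ry":0,"rz":0}])

```text
t: 30.65
tcp_pos: [0.5191, -0.2704, 0.0585]
tool_rot: [0.759, 0.651, 0.003, 0.004]
force: [11.6, 4.9, -4.5]
finger_gap: 0.274
gripper_force: 69.7
```

Emit:
move_arm(targets=[{"dx":0.56,"dy":0,"dz":0,"rx":0,"ry":0,"rz":0},{"dx":0,"dy":0,"dz":1,"rx":0,"ry":0,"rz":0},{"dx":0,"dy":0.6,"dz":0.4,"rx":0,"ry":0,"rz":0},{"dx":0,"dy":1,"dz":0,"rx":0,"ry":0,"rz":0},{"dx":0,"dy":1,"dz":0,"rx":0,"ry":0,"rz":0},{"dx":0,"dy":1,"dz":0,"rx":0,"ry":0,"rz":0},{"dx":0,"dy":0,"dz":0,"rx":0,"ry":0,"rz":0},{"dx":0,"dy":0,"dz":-0.72,"rx":0,"ry":0,"rz":0},{"dx":0,"dy":0,"dz":-0.7,"rx":0,"ry":0,"rz":0},{"dx":-0.1,"dy":0,"dz":0,"rx":0,"ry":0,"rz":0}])

```text
t: 31.9
tcp_pos: [0.5248, -0.18, 0.0555]
tool_rot: [0.758, 0.652, -0.001, -0.002]
force: [0.8, 0.3, -2.0]
finger_gap: 0.269
gripper_force: 70.1
```

Emit:
move_arm(targets=[{"dx":-0.08,"dy":0,"dz":0,"rx":0,"ry":0,"rz":0},{"dx":-0.04,"dy":0,"dz":0,"rx":0,"ry":0,"rz":0},{"dx":-0.04,"dy":0,"dz":0,"rx":0,"ry":0,"rz":0},{"dx":-0.04,"dy":0,"dz":0,"rx":0,"ry":0,"rz":0},{"dx":-0.04,"dy":0,"dz":0,"rx":0,"ry":0,"rz":0},{"dx":-0.04,"dy":0,"dz":0,"rx":0,"ry":0,"rz":0},{"dx":-0.04,"dy":0,"dz":0,"rx":0,"ry":0,"rz":0},{"dx":0,"dy":0,"dz":0,"rx":0,"ry":0,"rz":0},{"dx":0,"dy":0,"dz":0,"rx":0,"ry":0,"rz":0},{"dx":0,"dy":0,"dz":0,"rx":0,"ry":0,"rz":0}])

```text
t: 33.15
tcp_pos: [0.5181, -0.1806, 0.0573]
tool_rot: [0.758, 0.652, 0.0, 0.0]
force: [0.5, 0.4, -1.6]
finger_gap: 0.276
gripper_force: 70.1
```

Emit:
move_arm(targets=[{"dx":-0.04,"dy":0,"dz":0,"rx":0,"ry":0,"rz":0},{"dx":-0.04,"dy":0,"dz":0,"rx":0,"ry":0,"rz":0},{"dx":-0.03,"dy":0,"dz":0,"rx":0,"ry":0,"rz":0},{"dx":-0.03,"dy":0,"dz":0,"rx":0,"ry":0,"rz":0},{"dx":0,"dy":0,"dz":0,"rx":0,"ry":0,"rz":0},{"dx":0,"dy":0,"dz":0,"rx":0,"ry":0,"rz":0},{"dx":0,"dy":0,"dz":0,"rx":0,"ry":0,"rz":0},{"dx":0,"dy":0,"dz":0,"rx":0,"ry":0,"rz":0},{"dx":0,"dy":0,"dz":0,"rx":0,"ry":0,"rz":0},{"dx":0,"dy":0,"dz":0,"rx":0,"ry":0,"rz":0}])

```text
t: 34.4
tcp_pos: [0.5163, -0.1817, 0.0576]
tool_rot: [0.758, 0.652, 0.001, 0.002]
force: [5.4, -0.3, -4.9]
finger_gap: 0.27
gripper_force: 69.6
```

```bash
cat > prof.py <<'E'
from look import *
m,im=look(sys.argv[1]);g=cv2.cvtColor(im,cv2.COLOR_RGB2GRAY)
for y in map(float,sys.argv[2:]):
    xs=np.arange(.470,.510,.001)
    print(y,[int(cv2.getRectSubPix(g,(1,1),px('wrist',np.array([x,y,.038]),m))[0,0]) for x in xs])
E
python3 prof.py w10 -.155 -.16 -.165 -.17 -.175 -.18 -.185
```

```text
t 34.45 tcp [ 0.5163 -0.1817  0.0576] [ 0.5163 -0.1817  0.0576] F [ 4.4 -0.4 -5.8]
-0.155 [103, 105, 103, 103, 104, 127, 134, 133, 133, 120, 58, 53, 53, 52, 54, 55, 55, 56, 55, 48, 54, 127, 100, 67, 62, 64, 64, 62, 64, 62, 62, 63, 103, 132, 133, 132, 133, 132, 132, 131, 132]
-0.16 [105, 105, 104, 105, 93, 120, 130, 131, 130, 122, 54, 54, 52, 50, 55, 57, 54, 54, 56, 60, 64, 64, 62, 63, 63, 64, 64, 64, 63, 59, 53, 55, 79, 130, 130, 130, 129, 129, 121, 104, 84]
-0.165 [106, 107, 106, 106, 111, 130, 134, 134, 134, 119, 60, 54, 52, 51, 55, 61, 69, 95, 113, 115, 115, 115, 114, 114, 114, 114, 109, 92, 66, 54, 54, 54, 65, 122, 116, 82, 80, 81, 83, 83, 84]
-0.17 [106, 106, 106, 106, 107, 118, 127, 127, 127, 123, 74, 59, 65, 64, 63, 65, 65, 95, 111, 114, 115, 116, 114, 114, 113, 113, 111, 97, 69, 57, 55, 56, 68, 78, 81, 83, 96, 121, 144, 147, 148]
-0.175 [106, 106, 105, 104, 100, 114, 127, 126, 122, 109, 110, 113, 115, 116, 116, 111, 64, 83, 108, 113, 115, 115, 114, 115, 112, 113, 112, 100, 78, 56, 71, 98, 138, 147, 147, 102, 41, 39, 38, 38, 40]
-0.18 [106, 105, 106, 105, 106, 119, 126, 127, 126, 122, 67, 55, 54, 52, 53, 53, 54, 73, 106, 114, 113, 114, 115, 113, 110, 86, 65, 66, 63, 72, 87, 93, 75, 73, 35, 39, 37, 37, 40, 39, 38]
-0.185 [104, 105, 104, 103, 105, 115, 131, 130, 131, 130, 83, 77, 108, 110, 112, 111, 107, 73, 48, 43, 52, 62, 75, 71, 63, 62, 62, 62, 63, 50, 10, 16, 30, 38, 37, 37, 37, 37, 37, 40, 39]
```

Emit:
move_arm(targets=[{"dx":-0.03,"dy":0,"dz":0,"rx":0,"ry":0,"rz":0},{"dx":-0.03,"dy":0,"dz":0,"rx":0,"ry":0,"rz":0},{"dx":-0.03,"dy":0,"dz":0,"rx":0,"ry":0,"rz":0},{"dx":0,"dy":0,"dz":0,"rx":0,"ry":0,"rz":0},{"dx":0,"dy":0,"dz":0,"rx":0,"ry":0,"rz":0},{"dx":0,"dy":0,"dz":0,"rx":0,"ry":0,"rz":0},{"dx":0,"dy":0,"dz":0,"rx":0,"ry":0,"rz":0},{"dx":0,"dy":0,"dz":0,"rx":0,"ry":0,"rz":0},{"dx":0,"dy":0,"dz":0,"rx":0,"ry":0,"rz":0},{"dx":0,"dy":0,"dz":0,"rx":0,"ry":0,"rz":0}])

```text
t: 35.7
tcp_pos: [0.5157, -0.1821, 0.0578]
tool_rot: [0.758, 0.652, 0.002, 0.004]
force: [8.5, 0.1, -6.0]
finger_gap: 0.274
gripper_force: 69.3
```

Emit:
move_arm(targets=[{"dx":-0.03,"dy":0,"dz":0,"rx":0,"ry":0,"rz":0},{"dx":-0.02,"dy":0,"dz":0,"rx":0,"ry":0,"rz":0},{"dx":0,"dy":0,"dz":0,"rx":0,"ry":0,"rz":0},{"dx":0,"dy":0,"dz":0,"rx":0,"ry":0,"rz":0},{"dx":0,"dy":0,"dz":0,"rx":0,"ry":0,"rz":0},{"dx":0,"dy":0,"dz":0,"rx":0,"ry":0,"rz":0},{"dx":0,"dy":0,"dz":0,"rx":0,"ry":0,"rz":0},{"dx":0,"dy":0,"dz":0,"rx":0,"ry":0,"rz":0},{"dx":0,"dy":0,"dz":0,"rx":0,"ry":0,"rz":0},{"dx":0,"dy":0,"dz":0,"rx":0,"ry":0,"rz":0}])

```text
t: 36.95
tcp_pos: [0.5156, -0.1822, 0.0579]
tool_rot: [0.758, 0.652, 0.003, 0.005]
force: [10.1, 1.5, -7.8]
finger_gap: 0.272
gripper_force: 69.3
```

```bash
python3 prof.py w11 -.165 -.17 -.175 -.18
```

```text
t 37.0 tcp [ 0.5156 -0.1822  0.0579] [ 0.5156 -0.1822  0.0579] F [10.6  2.  -6.9]
-0.165 [106, 105, 106, 106, 110, 130, 134, 133, 133, 123, 52, 53, 51, 52, 57, 64, 85, 106, 112, 116, 115, 113, 114, 114, 113, 114, 102, 79, 54, 54, 54, 57, 109, 130, 108, 80, 80, 81, 84, 82, 83]
-0.17 [106, 108, 106, 107, 104, 122, 127, 127, 128, 108, 61, 59, 64, 63, 65, 62, 80, 105, 114, 115, 115, 115, 114, 113, 113, 113, 105, 88, 60, 54, 53, 52, 73, 80, 82, 82, 92, 112, 136, 146, 147]
-0.175 [107, 105, 104, 105, 105, 120, 129, 127, 112, 110, 111, 113, 115, 113, 117, 109, 71, 102, 113, 114, 115, 115, 114, 113, 113, 113, 107, 91, 63, 58, 73, 107, 142, 148, 140, 91, 45, 40, 41, 43, 49]
-0.18 [106, 105, 104, 104, 93, 117, 128, 126, 127, 125, 62, 51, 52, 50, 53, 54, 53, 90, 111, 114, 114, 114, 114, 113, 102, 72, 77, 76, 81, 130, 140, 128, 108, 57, 36, 38, 38, 37, 37, 40, 39]
```

Emit:
move_arm(targets=[{"dx":0.56,"dy":0,"dz":0,"rx":0,"ry":0,"rz":0},{"dx":0,"dy":0,"dz":1,"rx":0,"ry":0,"rz":0},{"dx":0,"dy":-0.6,"dz":0.4,"rx":0,"ry":0,"rz":0},{"dx":0,"dy":-1,"dz":0,"rx":0,"ry":0,"rz":0},{"dx":0,"dy":-1,"dz":0,"rx":0,"ry":0,"rz":0},{"dx":0,"dy":-1,"dz":0,"rx":0,"ry":0,"rz":0},{"dx":0,"dy":0,"dz":0,"rx":0,"ry":0,"rz":0},{"dx":0,"dy":0,"dz":-0.7,"rx":0,"ry":0,"rz":0},{"dx":0,"dy":0,"dz":-0.66,"rx":0,"ry":0,"rz":0},{"dx":0,"dy":0,"dz":0,"rx":0,"ry":0,"rz":0}])

```text
t: 38.25
tcp_pos: [0.5234, -0.2686, 0.0558]
tool_rot: [0.758, 0.653, -0.001, -0.003]
force: [-0.3, 0.7, -2.4]
finger_gap: 0.273
gripper_force: 70.4
```

Emit:
move_arm(targets=[{"dx":-0.08,"dy":0,"dz":0,"rx":0,"ry":0,"rz":0},{"dx":-0.05,"dy":0,"dz":0,"rx":0,"ry":0,"rz":0},{"dx":-0.04,"dy":0,"dz":0,"rx":0,"ry":0,"rz":0},{"dx":-0.04,"dy":0,"dz":0,"rx":0,"ry":0,"rz":0},{"dx":-0.04,"dy":0,"dz":0,"rx":0,"ry":0,"rz":0},{"dx":-0.04,"dy":0,"dz":0,"rx":0,"ry":0,"rz":0},{"dx":-0.04,"dy":0,"dz":0,"rx":0,"ry":0,"rz":0},{"dx":-0.04,"dy":0,"dz":0,"rx":0,"ry":0,"rz":0},{"dx":0,"dy":0,"dz":0,"rx":0,"ry":0,"rz":0},{"dx":0,"dy":0,"dz":0,"rx":0,"ry":0,"rz":0}])

```text
t: 39.5
tcp_pos: [0.5193, -0.2709, 0.0589]
tool_rot: [0.759, 0.652, 0.002, 0.003]
force: [8.5, 3.4, -3.7]
finger_gap: 0.275
gripper_force: 69.9
```

Emit:
move_arm(targets=[{"dx":-0.04,"dy":0,"dz":0,"rx":0,"ry":0,"rz":0},{"dx":-0.04,"dy":0,"dz":0,"rx":0,"ry":0,"rz":0},{"dx":0,"dy":0,"dz":0,"rx":0,"ry":0,"rz":0},{"dx":0,"dy":0,"dz":0,"rx":0,"ry":0,"rz":0},{"dx":0,"dy":0,"dz":0,"rx":0,"ry":0,"rz":0},{"dx":0,"dy":0,"dz":0,"rx":0,"ry":0,"rz":0},{"dx":0,"dy":0,"dz":0,"rx":0,"ry":0,"rz":0},{"dx":0,"dy":0,"dz":0,"rx":0,"ry":0,"rz":0},{"dx":0,"dy":0,"dz":0,"rx":0,"ry":0,"rz":0},{"dx":0,"dy":0,"dz":0,"rx":0,"ry":0,"rz":0}])

```text
t: 40.75
tcp_pos: [0.519, -0.2709, 0.0591]
tool_rot: [0.759, 0.651, 0.003, 0.005]
force: [12.2, 5.6, -5.0]
finger_gap: 0.272
gripper_force: 69.7
```

```bash
python3 prof.py w12 -.17 -.175 -.18 -.22 -.25 -.26 -.265 -.27 -.275 -.28
```

```text
t 40.8 tcp [ 0.519  -0.2709  0.0591] [ 0.519  -0.271   0.0591] F [12.7  4.7 -4.8]
-0.17 [105, 103, 104, 105, 105, 126, 131, 131, 131, 122, 62, 52, 51, 50, 53, 54, 77, 103, 112, 114, 113, 114, 113, 127, 191, 168, 175, 124, 61, 56, 54, 56, 136, 203, 204, 204, 205, 204, 205, 205, 204]
-0.175 [105, 106, 106, 105, 110, 128, 131, 131, 123, 109, 111, 113, 114, 114, 117, 110, 68, 101, 113, 113, 113, 113, 114, 114, 113, 113, 107, 92, 63, 56, 55, 56, 84, 130, 130, 182, 204, 205, 204, 204, 206]
-0.18 [107, 108, 107, 107, 103, 117, 131, 130, 129, 126, 73, 51, 53, 54, 56, 57, 54, 95, 110, 113, 113, 113, 114, 114, 111, 112, 110, 96, 69, 56, 55, 54, 70, 121, 127, 157, 203, 203, 203, 202, 202]
-0.22 [109, 107, 108, 109, 108, 110, 124, 128, 128, 129, 105, 52, 53, 51, 51, 52, 52, 52, 76, 102, 110, 110, 112, 113, 113, 111, 110, 109, 102, 85, 59, 61, 118, 119, 117, 119, 120, 118, 118, 119, 119]
-0.25 [110, 109, 109, 107, 108, 109, 120, 132, 131, 130, 131, 80, 91, 109, 113, 113, 114, 117, 104, 64, 96, 110, 109, 111, 113, 111, 109, 108, 107, 103, 89, 62, 56, 55, 55, 80, 126, 127, 127, 128, 119]
-0.26 [109
[... 235 characters left out ...]
 126, 126, 88, 53, 53, 50, 51, 51, 53, 61, 61, 79, 106, 109, 110, 111, 111, 112, 109, 107, 106, 98, 80, 59, 81, 120, 148, 150, 132, 67, 37, 39]
-0.27 [107, 108, 108, 108, 109, 111, 120, 128, 127, 126, 127, 97, 52, 51, 56, 63, 65, 65, 65, 63, 70, 101, 110, 109, 110, 111, 111, 96, 66, 66, 65, 65, 75, 76, 66, 62, 53, 38, 39, 37, 39]
-0.275 [108, 109, 110, 111, 110, 109, 110, 122, 125, 125, 125, 97, 68, 73, 75, 68, 64, 61, 57, 42, 31, 32, 32, 42, 50, 67, 64, 62, 64, 64, 64, 61, 33, 16, 21, 37, 37, 38, 39, 38, 39]
-0.28 [108, 108, 109, 109, 109, 111, 113, 128, 128, 123, 116, 110, 110, 112, 111, 62, 19, 13, 15, 12, 11, 12, 15, 48, 62, 65, 63, 63, 63, 62, 40, 13, 18, 34, 37, 37, 39, 37, 39, 38, 38]
```

Emit:
move_arm(targets=[{"dx":0.24,"dy":0,"dz":0,"rx":0,"ry":0,"rz":0},{"dx":0,"dy":-0.44,"dz":0,"rx":0,"ry":0,"rz":0},{"dx":0,"dy":0,"dz":0,"rx":0,"ry":0,"rz":0},{"dx":0,"dy":0,"dz":0,"rx":0,"ry":0,"rz":0},{"dx":-0.06,"dy":0,"dz":0,"rx":0,"ry":0,"rz":0},{"dx":-0.04,"dy":0,"dz":0,"rx":0,"ry":0,"rz":0},{"dx":-0.04,"dy":0,"dz":0,"rx":0,"ry":0,"rz":0},{"dx":-0.04,"dy":0,"dz":0,"rx":0,"ry":0,"rz":0},{"dx":0,"dy":0,"dz":0,"rx":0,"ry":0,"rz":0},{"dx":0,"dy":0,"dz":0,"rx":0,"ry":0,"rz":0}])

```text
t: 42.05
tcp_pos: [0.5174, -0.2811, 0.0586]
tool_rot: [0.758, 0.652, 0.002, 0.002]
force: [8.3, 2.0, -3.6]
finger_gap: 0.272
gripper_force: 70.0
```

Emit:
move_arm(targets=[{"dx":-0.04,"dy":0,"dz":0,"rx":0,"ry":0,"rz":0},{"dx":-0.03,"dy":0,"dz":0,"rx":0,"ry":0,"rz":0},{"dx":0,"dy":0,"dz":0,"rx":0,"ry":0,"rz":0},{"dx":0,"dy":0,"dz":0,"rx":0,"ry":0,"rz":0},{"dx":0,"dy":0,"dz":0,"rx":0,"ry":0,"rz":0},{"dx":0,"dy":0,"dz":0,"rx":0,"ry":0,"rz":0},{"dx":0,"dy":0,"dz":0,"rx":0,"ry":0,"rz":0},{"dx":0,"dy":0,"dz":0,"rx":0,"ry":0,"rz":0},{"dx":0,"dy":0,"dz":0,"rx":0,"ry":0,"rz":0},{"dx":0,"dy":0,"dz":0,"rx":0,"ry":0,"rz":0}])

```text
t: 43.3
tcp_pos: [0.5169, -0.281, 0.0587]
tool_rot: [0.759, 0.651, 0.003, 0.002]
force: [10.5, 4.1, -4.0]
finger_gap: 0.274
gripper_force: 69.8
```

```bash
python3 prof.py w13 -.175 -.18 -.22 -.26 -.265 -.27 -.275 -.28
```

```text
t 43.35 tcp [ 0.5169 -0.281   0.0587] [ 0.5168 -0.281   0.0587] F [10.7  3.9 -5.5]
-0.175 [106, 106, 106, 105, 108, 125, 130, 130, 125, 110, 111, 112, 114, 114, 117, 113, 68, 92, 109, 114, 114, 113, 116, 114, 196, 201, 193, 149, 83, 55, 56, 55, 81, 129, 129, 194, 205, 205, 205, 206, 205]
-0.18 [108, 107, 107, 106, 108, 127, 134, 134, 133, 129, 51, 55, 58, 59, 58, 59, 56, 89, 109, 114, 113, 115, 114, 113, 112, 113, 112, 97, 72, 55, 55, 56, 78, 128, 130, 176, 206, 205, 205, 205, 206]
-0.22 [109, 108, 110, 109, 109, 112, 125, 127, 127, 126, 99, 51, 51, 51, 52, 53, 51, 67, 104, 111, 111, 112, 114, 113, 111, 111, 110, 102, 86, 56, 80, 115, 116, 117, 118, 117, 116, 116, 116, 115, 115]
-0.26 [111, 111, 110, 110, 109, 113, 124, 133, 132, 133, 125, 75, 52, 52, 51, 51, 52, 57, 92, 108, 110, 112, 112, 113, 112, 109, 109, 107, 96, 72, 55, 56, 55, 80, 130, 128, 129, 129, 114, 92, 84]
-0.265 [110, 109, 109, 110, 109, 111, 122, 133, 133, 132, 129, 70, 54, 52, 52, 52, 52, 53, 89, 108, 110, 112, 111, 112, 112, 110, 109, 107, 96, 74, 57, 56, 54, 62, 118, 89, 81, 82, 86, 84, 85]
-0.27 [109, 109, 110, 109, 110, 110, 117, 127, 127, 128, 120, 73, 54, 52, 52, 62, 66, 66, 87, 108, 111, 110, 113, 113, 112, 109, 108, 107, 98, 74, 57, 56, 60, 79, 83, 85, 99, 126, 146, 151, 152]
-0.275 [109, 112, 110, 112, 111, 111, 117, 130, 130, 129, 127, 85, 65, 72, 69, 66, 64, 61, 87, 107, 111, 110, 111, 113, 112, 110, 108, 107, 99, 78, 62, 85, 129, 148, 151, 115, 55, 38, 38, 40, 40]
-0.28 [108, 111, 110, 111, 110, 110, 118, 130, 130, 129, 113, 113, 114, 113, 114, 114, 112, 86, 81, 107, 111, 111, 111, 113, 111, 91, 66, 64, 66, 67, 74, 69, 50, 56, 46, 37, 38, 38, 37, 41, 39]
```

Both ears now sit against their pins, with equal gaps in the profiles and no give at about 10.5 N. I'll retreat and put the mallet back at its original spot.

Emit:
move_arm(targets=[{"dx":0.5,"dy":0,"dz":0,"rx":0,"ry":0,"rz":0},{"dx":0,"dy":0,"dz":0,"rx":0,"ry":0,"rz":0},{"dx":0,"dy":0,"dz":1,"rx":0,"ry":0,"rz":0},{"dx":0,"dy":0,"dz":1,"rx":0,"ry":0,"rz":0},{"dx":0,"dy":-0.9,"dz":0.6,"rx":0,"ry":0,"rz":0},{"dx":-0.2,"dy":-1,"dz":0,"rx":0,"ry":0,"rz":0},{"dx":-0.2,"dy":-1,"dz":0,"rx":0,"ry":0,"rz":0},{"dx":-0.2,"dy":-1,"dz":0,"rx":0,"ry":0,"rz":0},{"dx":-0.2,"dy":-1,"dz":0,"rx":0,"ry":0,"rz":0},{"dx":-0.2,"dy":-1,"dz":0,"rx":0,"ry":0,"rz":0}])

```text
t: 44.6
tcp_pos: [0.5003, -0.4308, 0.1227]
tool_rot: [0.758, 0.652, 0.0, -0.0]
force: [0.5, -0.9, -2.5]
finger_gap: 0.274
gripper_force: 70.5
```

Emit:
move_arm(targets=[{"dx":-0.05,"dy":-0.4,"dz":-1,"rx":0,"ry":0,"rz":0},{"dx":0,"dy":0,"dz":-0.8,"rx":0,"ry":0,"rz":0},{"dx":0,"dy":0,"dz":-0.5,"rx":0,"ry":0,"rz":0},{"dx":0,"dy":0,"dz":-0.3,"rx":0,"ry":0,"rz":0},{"dx":0,"dy":0,"dz":-0.2,"rx":0,"ry":0,"rz":0},{"dx":0,"dy":0,"dz":0,"rx":0,"ry":0,"rz":0},{"dx":0,"dy":0,"dz":0,"rx":0,"ry":0,"rz":0},{"dx":0,"dy":0,"dz":0,"rx":0,"ry":0,"rz":0},{"dx":0,"dy":0,"dz":0,"rx":0,"ry":0,"rz":0},{"dx":0,"dy":0,"dz":0,"rx":0,"ry":0,"rz":0}])

```text
t: 45.85
tcp_pos: [0.4998, -0.4392, 0.0535]
tool_rot: [0.758, 0.652, 0.0, 0.0]
force: [-1.0, 0.2, -2.3]
finger_gap: 0.27
gripper_force: 70.6
```

```bash
python3 - <<'E'
from h import *
s=sensors.sense();print(s['t'],np.round(s['tcp_pos'],4),np.round(s['force'],1))
# slide check from here: profile of crossbar/pins seen by the wrist camera
m=cams.camera_model('wrist');im=cams.snapshot('wrist');cv2.imwrite('pics/w14.png',im[...,::-1]);g=cv2.cvtColor(im,cv2.COLOR_RGB2GRAY)
print(px('wrist',np.array([.488,-.278,.038]),m))
E
```

```text
45.85 [ 0.4998 -0.4392  0.0535] [-1.   0.2 -2.3]
(np.float64(249.54595641960472), np.float64(-33.08213077656501))
```

Emit:
move_arm(targets=[{"dx":0,"dy":0,"dz":-0.1,"rx":0,"ry":0,"rz":0},{"dx":0,"dy":0,"dz":-0.1,"rx":0,"ry":0,"rz":0},{"dx":0,"dy":0,"dz":-0.06,"rx":0,"ry":0,"rz":0},{"dx":0,"dy":0,"dz":-0.04,"rx":0,"ry":0,"rz":0},{"dx":0,"dy":0,"dz":-0.04,"rx":0,"ry":0,"rz":0},{"dx":0,"dy":0,"dz":-0.04,"rx":0,"ry":0,"rz":0},{"dx":0,"dy":0,"dz":0,"rx":0,"ry":0,"rz":0},{"dx":0,"dy":0,"dz":0,"rx":0,"ry":0,"rz":0},{"dx":0,"dy":0,"dz":0,"rx":0,"ry":0,"rz":0},{"dx":0,"dy":0,"dz":0,"rx":0,"ry":0,"rz":0}])

```text
t: 47.15
tcp_pos: [0.4998, -0.4392, 0.0444]
tool_rot: [0.758, 0.652, -0.0, 0.0]
force: [-1.5, 2.5, 5.4]
finger_gap: 0.269
gripper_force: 71.3
```

Bench contact (5 N up) at the same height as when it was gripped. Release, then lift.

Emit:
move_arm(targets=[{"dx":0,"dy":0,"dz":0,"rx":0,"ry":0,"rz":0},{"dx":0,"dy":0,"dz":0,"rx":0,"ry":0,"rz":0},{"dx":0,"dy":0,"dz":0,"rx":0,"ry":0,"rz":0},{"dx":0,"dy":0,"dz":0,"rx":0,"ry":0,"rz":0},{"dx":0,"dy":0,"dz":0,"rx":0,"ry":0,"rz":0},{"dx":0,"dy":0,"dz":0,"rx":0,"ry":0,"rz":0},{"dx":0,"dy":0,"dz":0,"rx":0,"ry":0,"rz":0},{"dx":0,"dy":0,"dz":0,"rx":0,"ry":0,"rz":0},{"dx":0,"dy":0,"dz":0,"rx":0,"ry":0,"rz":0},{"dx":0,"dy":0,"dz":0,"rx":0,"ry":0,"rz":0}], claw=100)

```text
t: 48.4
tcp_pos: [0.4998, -0.4391, 0.0438]
tool_rot: [0.758, 0.652, 0.0, 0.0]
force: [-0.7, -0.1, 0.1]
finger_gap: 0.997
gripper_force: 0.0
```

Emit:
move_arm(targets=[{"dx":0,"dy":0,"dz":0.3,"rx":0,"ry":0,"rz":0},{"dx":0,"dy":0,"dz":0.6,"rx":0,"ry":0,"rz":0},{"dx":0,"dy":0,"dz":1,"rx":0,"ry":0,"rz":0},{"dx":0,"dy":0,"dz":1,"rx":0,"ry":0,"rz":0},{"dx":0,"dy":0,"dz":1,"rx":0,"ry":0,"rz":0},{"dx":0,"dy":0,"dz":1,"rx":0,"ry":0,"rz":0},{"dx":0,"dy":0.2,"dz":1,"rx":0,"ry":0,"rz":0},{"dx":0,"dy":0.5,"dz":1,"rx":0,"ry":0,"rz":0},{"dx":0,"dy":0.5,"dz":0,"rx":0,"ry":0,"rz":0},{"dx":0,"dy":0,"dz":0,"rx":0,"ry":0,"rz":0}])

```text
t: 49.65
tcp_pos: [0.4994, -0.4075, 0.2161]
tool_rot: [0.758, 0.653, 0.0, -0.001]
force: [-0.3, 0.5, 0.7]
finger_gap: 1.001
gripper_force: 0.0
```

```bash
python3 prof.py w15 -.175 -.18 -.22 -.26 -.275 -.28; python3 - <<'E'
from h import *
m=cams.camera_model('wrist');im=cv2.imread('pics/w15.png');hsv=cv2.cvtColor(im,cv2.COLOR_BGR2HSV)
mk=((hsv[...,1]>120)&(hsv[...,0]<14)).astype(np.uint8)
u,v=map(int,px('wrist',np.array([.4998,-.4392,.095]),m));w=np.zeros_like(mk);w[v-40:v+40,u-25:u+25]=mk[v-40:v+40,u-25:u+25]
ys,xs=np.nonzero(w);print('predicted top',u,v,'brown',len(xs),xs.min(),xs.max(),ys.min(),ys.max())
E
```

```text
t 49.7 tcp [ 0.4994 -0.4075  0.2161] [ 0.4993 -0.4081  0.2156] F [-0.4  0.7 -0.6]
-0.175 [154, 157, 166, 179, 186, 184, 183, 183, 167, 116, 116, 155, 174, 179, 181, 181, 175, 146, 99, 82, 78, 94, 152, 176, 174, 176, 177, 175, 173, 171, 167, 155, 128, 91, 84, 112, 115, 126, 172, 183, 184]
-0.18 [154, 160, 174, 184, 184, 183, 183, 174, 137, 112, 137, 171, 177, 181, 181, 180, 167, 109, 87, 78, 86, 131, 167, 175, 175, 176, 176, 174, 172, 169, 162, 141, 102, 71, 110, 115, 116, 161, 180, 184, 183]
-0.22 [178, 184, 184, 184, 174, 140, 100, 87, 85, 82, 84, 85, 86, 85, 85, 88, 64, 120, 161, 174, 175, 176, 176, 174, 172, 169, 161, 140, 100, 78, 98, 117, 142, 184, 184, 183, 183, 183, 183, 183, 183]
-0.26 [110, 119, 120, 120, 119, 110, 65, 49, 68, 87, 108, 132, 154, 152, 117, 86, 77, 90, 140, 173, 176, 175, 176, 174, 172, 169, 166, 158, 124, 54, 96, 113, 164, 182, 184, 183, 184, 183, 184, 184, 184]
-0.275 [108, 123, 122, 122, 121, 120, 90, 53, 48, 48, 46, 47, 51, 55, 57, 54, 47, 51, 76, 99, 104, 103, 103, 104, 103, 101, 107, 126, 125, 89, 80, 115, 126, 169, 185, 185, 185, 185, 185, 184, 185]
-0.28 [109, 122, 123, 122, 121, 122, 94, 61, 48, 56, 82, 103, 105, 105, 105, 105, 99, 81, 76, 98, 103, 102, 101, 103, 102, 101, 100, 96, 86, 63, 81, 109, 128, 161, 181, 185, 185, 184, 184, 185, 185]
predicted top 323 229 brown 1103 311 347 200 251
```

Emit:
move_arm(targets=[{"dx":0,"dy":0.8,"dz":0,"rx":0,"ry":0,"rz":0},{"dx":0,"dy":0.8,"dz":0,"rx":0,"ry":0,"rz":0},{"dx":0,"dy":0.8,"dz":0,"rx":0,"ry":0,"rz":0},{"dx":0,"dy":0.8,"dz":0,"rx":0,"ry":0,"rz":0},{"dx":0,"dy":0.6,"dz":0,"rx":0,"ry":0,"rz":0},{"dx":0,"dy":0.4,"dz":0,"rx":0,"ry":0,"rz":0},{"dx":0,"dy":0,"dz":0,"rx":0,"ry":0,"rz":0},{"dx":0,"dy":0,"dz":0,"rx":0,"ry":0,"rz":0},{"dx":0,"dy":0,"dz":0,"rx":0,"ry":0,"rz":0},{"dx":0,"dy":0,"dz":0,"rx":0,"ry":0,"rz":0}])

```text
t: 50.95
tcp_pos: [0.4997, -0.3046, 0.2162]
tool_rot: [0.758, 0.652, -0.0, 0.0]
force: [-0.3, -0.4, -0.1]
finger_gap: 1.001
gripper_force: 0.0
```

```bash
python3 prof.py w16 -.17 -.173 -.175 -.18 -.22 -.26 -.275 -.278 -.282;python3 -c "
from h import *
print(px('wrist',np.array([.487,-.175,.038])))"
```

```text
t 51.0 tcp [ 0.4997 -0.3046  0.2162] [ 0.4997 -0.3045  0.2162] F [ 0.  -0.4 -0. ]
-0.17 [189, 189, 187, 188, 165, 116, 92, 91, 89, 89, 92, 92, 91, 91, 91, 75, 87, 138, 174, 184, 185, 185, 185, 183, 182, 178, 166, 132, 92, 117, 187, 189, 186, 188, 188, 188, 189, 187, 188, 188, 188]
-0.173 [187, 188, 188, 188, 167, 122, 96, 92, 101, 134, 169, 186, 186, 178, 155, 103, 101, 149, 180, 185, 186, 185, 184, 184, 182, 182, 169, 132, 87, 95, 119, 153, 185, 188, 188, 187, 188, 188, 187, 188, 188]
-0.175 [187, 188, 188, 188, 163, 118, 96, 93, 120, 163, 185, 185, 185, 184, 178, 145, 110, 138, 174, 186, 186, 184, 184, 183, 181, 182, 167, 129, 77, 89, 117, 131, 172, 187, 188, 187, 187, 187, 187, 187, 187]
-0.18 [186, 188, 188, 185, 150, 104, 93, 90, 88, 85, 79, 71, 62, 53, 50, 50, 77, 137, 173, 184, 184, 184, 184, 182, 181, 181, 167, 127, 81, 89, 115, 131, 162, 184, 189, 188, 188, 188, 188, 188, 188]
-0.22 [117, 118, 118, 118, 112, 89, 61, 49, 48, 47, 48, 48, 48, 48, 50, 50, 38, 74, 99, 130, 172, 178, 178, 177, 176, 172, 164, 140, 96, 127, 171, 177, 177, 177, 177, 178, 177, 176, 176, 175, 175]
-0.2
[... 167 characters left out ...]
 184, 184, 183, 182, 182]
-0.275 [110, 118, 122, 123, 122, 118, 92, 52, 51, 48, 49, 56, 82, 101, 96, 86, 73, 89, 133, 161, 171, 168, 170, 169, 167, 163, 161, 158, 136, 96, 91, 112, 129, 163, 184, 184, 184, 184, 184, 185, 185]
-0.278 [97, 120, 120, 122, 120, 108, 84, 62, 52, 71, 118, 159, 173, 175, 174, 173, 157, 118, 123, 155, 168, 169, 168, 167, 165, 162, 159, 151, 126, 87, 77, 101, 132, 178, 180, 180, 180, 181, 180, 180, 179]
-0.282 [109, 120, 124, 124, 124, 119, 96, 58, 51, 50, 77, 118, 144, 155, 157, 133, 97, 93, 127, 161, 171, 168, 168, 167, 166, 163, 158, 155, 140, 105, 90, 111, 121, 150, 177, 181, 181, 182, 182, 181, 181]
(np.float64(286.2573505198285), np.float64(61.987215587264416))
```

Both pins touch the crossbar with the same thin boundary (left pin edge .485 / bar .486, right .487 / .488). The mallet stands free. I'll hand in.

```bash
python3 -c "
from station import order
print(order.sign_off())"
```

```text
the job is handed in; nothing more can be done
None
```

I handed the job in at about 51 s: the slide is walked out with both ears against their stop pins and the mallet stands back on the bench beside the changer; the sign-off returned no verdict, and I took no final picture of the bottle and vials, though the arm never went near them.

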